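Pin the spinning basket mould and tighten its clamp

TASK

The yellow basket mould on the weaving stand spins freely, so its clamp cannot be tightened. Stand the tall slim red-topped pin in the steel socket of the stand so that it blocks the mould's ribs, let go of it, then turn the black clamp bar on top of the mould clockwise until it lines up with the green lines on the mould. Leave the pin standing in the socket.

Things in the scene. Friction and masses are not known exactly. Their poses are not given: they have to be found in the camera images.
- pin_mid (a point): Centre (half-way up) of the loose upright pin: round wooden rod, 30 mm diameter, 140 mm tall, z up its length, top 56 mm red, 150 g. Grip the red part, about 45 mm above this point, to keep the fingers over the ribs. In a row with it, 95 mm apart in any order, stand a blue-topped stub (30 x 55 mm, too short) and a dark-topped post (58 mm thick, 130 mm tall, too thick): not needed.
- socket_floor (a point): Centre of the floor inside the steel socket on the stand, 17 mm above the bench, z up. Cup 50 mm deep, 39 mm inside, widening to 58 mm over the top 12 mm. It is 125 mm from the mould's axis. The mould's ten ribs (8 mm rods, 36 deg apart, 58 mm above this point, reaching 146 mm from the axis) pass over it; at the start a gap stands over it within 4 deg: the pin drops in with 12 mm each side.
- clamp_grip (a point): Centre of the black clamp bar, on the mould's upright axis, 132 mm above the bench: 76 mm long along its x (white line on top), 16 mm thick along its y, 40 mm tall, z up; grip it across its thickness. The mould's flat top (170 mm wide) is 32 mm below. Unpinned, the bar drags the mould round; pinned, the mould turns up to 20 deg, then stands still: 45 to 80 deg clockwise in all.
- clamp (a joint): Angle of the clamp bar on the mould in rad, growing clockwise seen from above: starts loose between 0 and 0.3; 1.0 is lined up with the two green lines on the mould's top; it stops at 1.15. It needs about 0.22 N m to turn and stays where it is left. The mould itself turns on the stand with about 0.01 N m.
Not all that is in view belongs to the job. What is shaped like the part that bears pin_mid but orange is not meant.

How it is judged:
On the way:
1. the pin stands in the socket, let go, while the clamp is still loose (horizontal distance between pin_mid and socket_floor below 0.025 m and z of pin_mid in the frame of socket_floor between 0.055 and 0.078 m and angle between pin_mid's own z axis and vertical below 0.35 rad and contact force between the fingers and anything else below 0.5 N and value of joint clamp below 0.6 rad), for 0.2 s.
At the end, for the whole second after the job is handed in: The pin stands on the floor of the socket (leaning less than 20 degrees) and the clamp bar is turned clockwise to the green lines, within 0.2 rad (11 degrees) short of them or anywhere beyond, up to its stop at 1.15 rad (horizontal distance between pin_mid and socket_floor below 0.025 m and z of pin_mid in the frame of socket_floor between 0.055 and 0.078 m and angle between pin_mid's own z axis and vertical below 0.35 rad and value of joint clamp above 0.8 rad); the robot touches nothing.
It also fails if it takes over 50 s, if anything falls off the work surface, if the arm or the gripper's body presses on something with over 40 N, if the wrist force passes 120 N, or if a joint passes its speed limit or range.

ROBOT

A 6-joint arm with a two-finger parallel gripper is mounted at the origin on the work surface. World frame = base frame: x ahead of the robot, y to its left, z up, the work surface at z = 0. Lengths are in m, angles in rad, forces in N, time in s.
With the tool pointing down it reaches from about 0.425 to 0.925 m from the base axis. Payload 12.5 kg.
Tool frame: the origin (TCP) lies at the very end of the fingers, on their centre line; the grasp point (between the pads) lies 19 mm behind it; y points along the fingers, z is the direction in which the jaws open and shut, and the axes are right-handed (so a half turn about y gives the same grasp; the last joint's range is limited). The gripper opens to 85 mm and grips with 20 to 120 N. Pads are 22 mm wide; open, the fingers measure 114 mm over their backs; the gripper's body (76 mm by 85 mm) begins 54 mm behind the grasp point. The pads swing forward as they close: fully open they stand 13 mm farther back than shut.
Start: joints at [-1.31, 0.491, 1.559, -0, 1.092, -0.106], TCP at [0.224, -0.583, 0.194] pointing down, gripper open.
Joint ranges: [-3.1, 3.1], [-0.84, 2.19], [0.05, 2.79], [-1.13, 4.28], [0.06, 2.93], [-2.69, 2.69]. Speed limits (rad/s): [2.22, 2.22, 2.79, 3.14, 3.14, 3.14].

INTERFACE

Orientations are given as [roll, pitch, yaw] about the fixed x, y, z axes, in that order (R = Rz(yaw) Ry(pitch) Rx(roll)).
In Python, from cell import arm gives the robot as it stands. The module is installed in compiled form; this text tells all that it offers.
- The arm moves only by the tool play_rows, never from a script. Its argument "deltas" is a list of rows, each a list of 6 numbers: the shift along the tool's x, y, z in m, then the turn, a rotation vector about the tool's x, y, z in degrees. A call has 1 to 8 rows; each row shifts and turns the commanded pose from where the row before left it, along the tool's axes as they then stand; what a row does not reach is not made up. A row lasts 1/10 s, in which the tool goes at most 50 mm and 8.59 degrees, less where a joint would pass 70% of its speed; a pose out of reach is approached as far as the arm can. A call with a gripper value outside its range is refused whole. "jaw" is the opening in per cent of the stroke, from 0 (shut) to 100 (fully open), set as the call begins (left out, the last holds). The fingers move at their own pace and stop on an object; "squeeze" is the grip in N (left out, the last holds). Time passes only in rows, so rows that do not move let the fingers close. It gives the time, the measured TCP pose, the force and the opening at its end, in the units of the state.
- arm.observe(): the state, without advancing time (a new reading comes with each control period).
- arm.snapshot(name): name is "scene" or "side" or "wrist"; returns the picture (480x640x3 uint8, red, green, blue); there is no depth.
- arm.calibration(name): a dict with "camera_matrix" (3x3 intrinsics, pixels), "T" (4x4, takes a point from camera to world coordinates); the wrist camera has in their place "mount" (4x4, takes a point from camera to tool coordinates, whose origin is the TCP and whose axes are the tool frame's). Camera axes: x right, y down, z forward; pixel columns grow to the right and rows downward; lengths in m; the calibration is good to about 2 mm. A picture is of the moment at which its call begins: read the wrist's pose just before it. calibration takes no time and is no camera call.
- arm.hand_in(): hands the job in, once; it reports no verdict.
The state is a dict: "time": time; "q": joint angles; "dq": joint speeds; "joint_torque": joint torques, N m; "eef_pos": TCP position; "tcp_rot": TCP orientation; "contact_force": force on the tool from outside, world axes, zero at the start; "wrist_torque": the same for the moment, N m; "grip_width": opening from 0.0 (shut) to 1.0 (fully open).
Only numpy, scipy, OpenCV 4.12 (cv2) and the standard library are available. Lean on these libraries where they do the work, as an engineer would, in place of code of your own. Each camera call takes 0.05 s, during which the arm holds its last target.

## Working session

There is one attempt and no reset: what is moved stays moved. The work goes in short steps, Python scripts to look and compute and a tool call to move; the robot and the scene stay as the last step left them, time stands still between calls to the robot, and variables do not carry over. Pictures are saved under pics/ and viewed, and the job is handed in when it is done.

Besides the shell and the picture viewer there is one more tool, called after "Call:" by a JSON object that holds its "op" and its "data". play_rows: Moves the arm, as the interface text tells. Its arguments: {"type":"object","properties":{"deltas":{"type":"array"},"jaw":{"type":"number"},"squeeze":{"type":"number"}},"required":["deltas"]}

```bash
mkdir -p pics
python3 - <<'E'
from cell import arm
import cv2
s=arm.observe()
for k in s: print(k,s[k])
for n in ["scene","side","wrist"]:
    im=arm.snapshot(n); cv2.imwrite(f"pics/{n}0.png",im[:,:,::-1])
    print(n,arm.calibration(n))
E
```

```text
time 0.0
q [-1.30961080e+00  4.91622712e-01  1.55945014e+00 -3.04232920e-05
  1.09168781e+00 -1.05585183e-01]
dq [ 3.93676737e-04  3.78736966e-04  4.46493179e-04  8.58416122e-05
 -2.74094903e-04 -1.15289477e-03]
joint_torque [ 9.26243847e-04 -6.18453026e+01 -2.61591733e+01 -9.61572300e-05
  3.97908414e-03 -1.43880743e-05]
eef_pos [ 0.22408056 -0.58316598  0.19378829]
tcp_rot [-1.57196067e+00  9.62636099e-05 -2.77480796e+00]
contact_force [-0.77291399  0.18490904  0.41961778]
wrist_torque [ 0.00068798 -0.01918465  0.01007231]
grip_width 1.000048787896008
scene {'camera_matrix': array([[571.84794179,   0.        , 322.73541632],
       [  0.        , 571.84794179, 239.34043243],
       [  0.        ,   0.        ,   1.        ]]), 'T': array([[ 0.57055281,  0.64758065, -0.50508296,  1.16415439],
       [ 0.82123654, -0.44513981,  0.35696093, -0.44784   ],
       [ 0.00632846, -0.61845764, -0.78579266,  1.01055427],
       [ 0.        ,  0.        ,  0.        ,  1.        ]])}
side {'camera_matrix': array([[507.24280379,   0.        , 325.57693493],
       [  0.        , 507.24280379, 240.26982614],
       [  0.        ,   0.        ,   1.        ]]), 'T': array([[-0.94450564, -0.21237714,  0.25060934,  0.30807875],
       [-0.32849262,  0.60761594, -0.72311511,  0.6970271 ],
       [ 0.00129889, -0.76530962, -0.64366101,  0.76703575],
       [ 0.        ,  0.        ,  0.        ,  1.        ]])}
wrist {'camera_matrix': array([[368.02437106,   0.        , 314.85317898],
       [  0.        , 368.02437106, 245.78395564],
       [  0.        ,   0.        ,   1.        ]]), 'mount': array([[-2.77634872e-04,  9.50002252e-01,  3.12242925e-01,
        -8.05704969e-02],
       [-1.34674974e-03, -3.12243009e-01,  9.50001310e-01,
        -1.80512927e-01],
       [ 9.99999055e-01, -1.56759586e-04,  1.36610483e-03,
         1.51188540e-03],
       [ 0.00000000e+00,  0.00000000e+00,  0.00000000e+00,
         1.00000000e+00]])}
```

View pics/scene0.png

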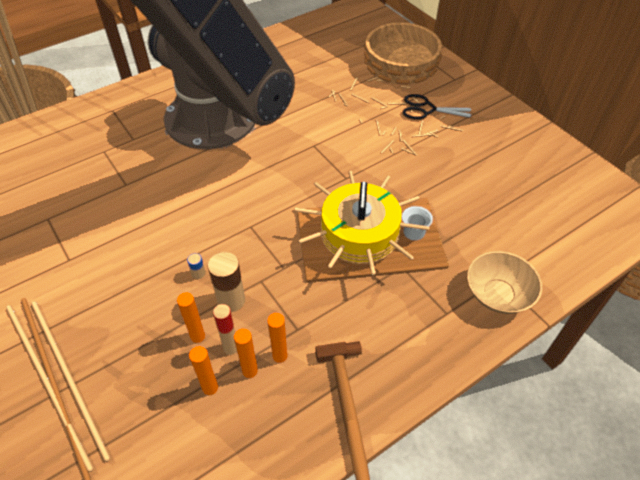

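View pics/side0.png

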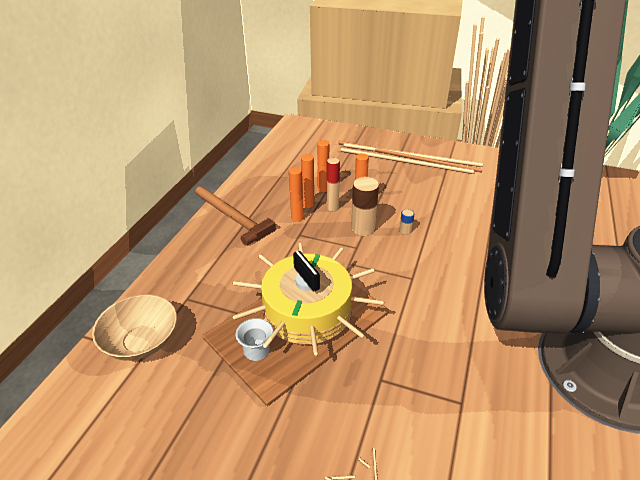

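View pics/wrist0.png

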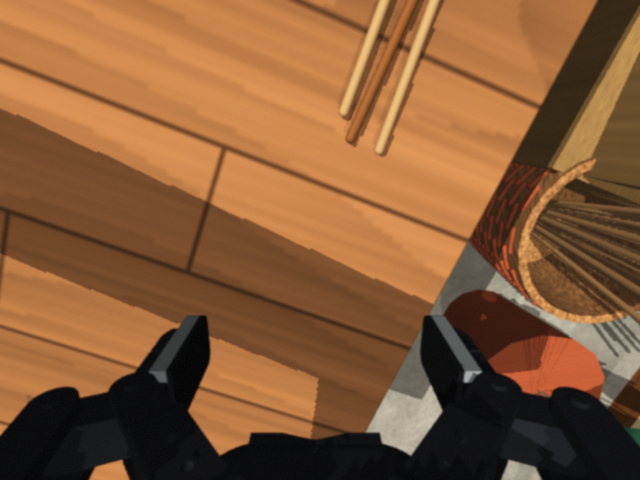

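The scene view shows the red-topped pin with its top at about (223,312), orange decoys around it, the mould at (361,215) and the socket at (416,220). I'll enlarge these.

Run:
```python
import cv2
def crop(n,x,y,w,h,o):
    im=cv2.imread(f"pics/{n}.png")[y:y+h,x:x+w]; cv2.imwrite(f"pics/{o}.png",cv2.resize(im,None,fx=800/w,fy=800/w,interpolation=cv2.INTER_CUBIC))
crop("scene0",160,240,160,120,"c1")
crop("scene0",290,160,160,120,"c2")
crop("side0",280,130,160,120,"c3")
crop("side0",220,240,160,120,"c4")
```

```text
(no output)
```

View pics/c1.png

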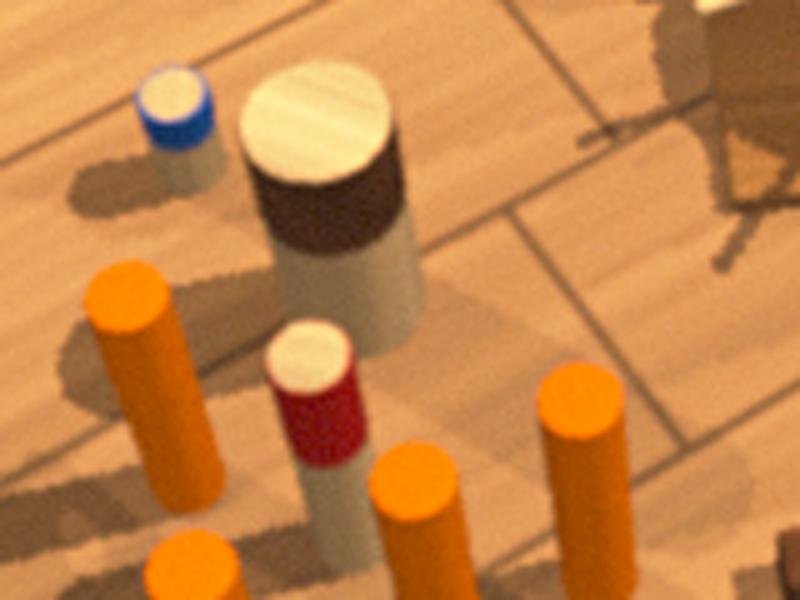

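View pics/c2.png

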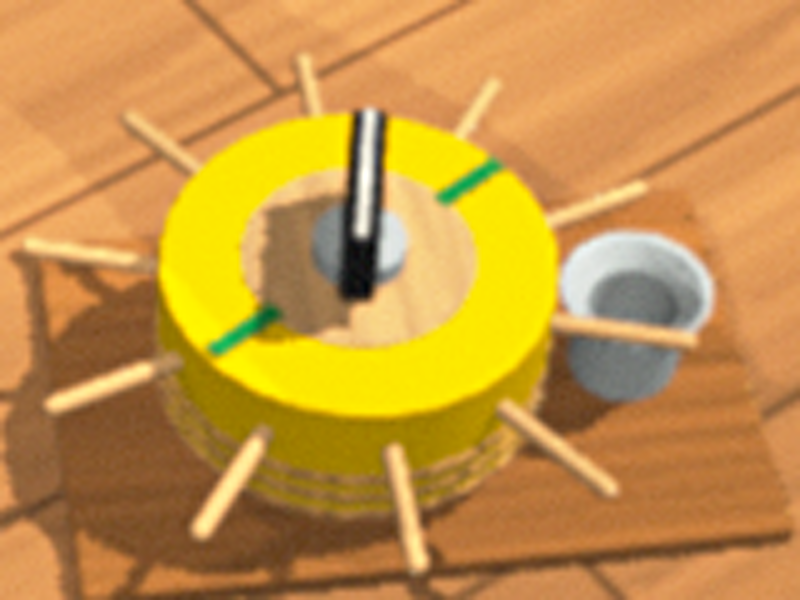

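View pics/c3.png

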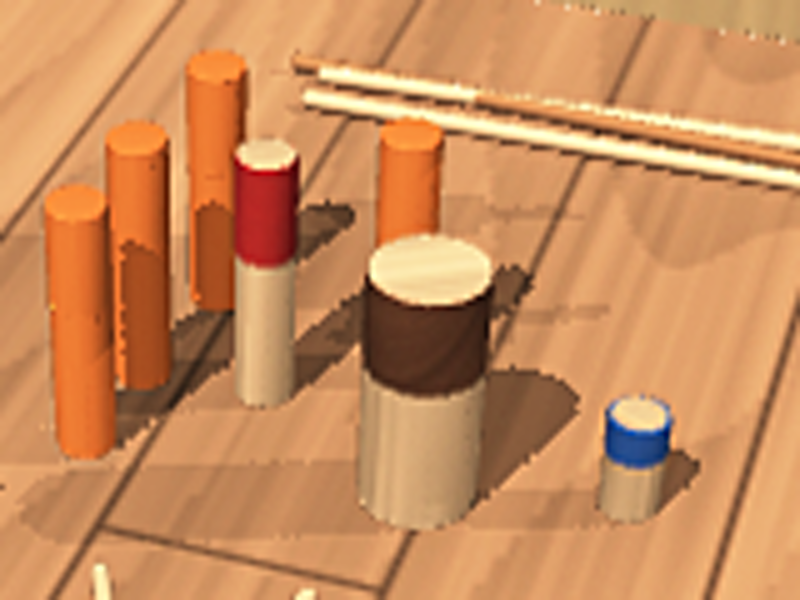

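View pics/c4.png

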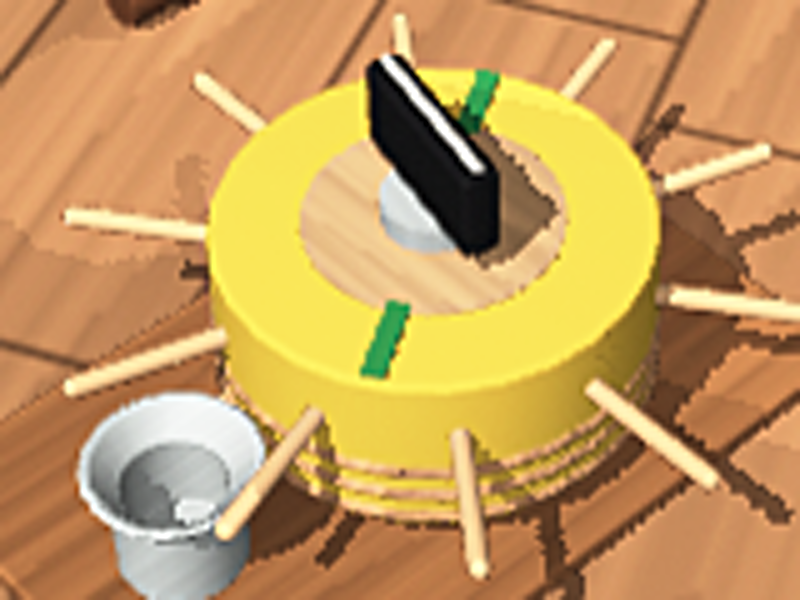

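```bash
cat > h.py <<'E'
import numpy as np
from cell import arm
def ray(n,u,v):
    c=arm.calibration(n);K=c["camera_matrix"];T=c["T"]
    d=T[:3,:3]@np.linalg.solve(K,[u,v,1]);return T[:3,3],d
def atz(n,p,z):
    o,d=ray(n,*p);return (o+d*(z-o[2])/d[2])
def tri(p,q):
    o,d=ray("scene",*p);a,b=ray("side",*q)
    s=np.linalg.lstsq(np.c_[d,-b],a-o,rcond=None)[0]
    P,Q=o+d*s[0],a+b*s[1];return (P+Q)/2,np.linalg.norm(P-Q)
def proj(n,P):
    c=arm.calibration(n);p=np.linalg.inv(c["T"])@np.r_[P,1];k=c["camera_matrix"]@p[:3];return k[:2]/k[2]
E
python3 - <<'E'
from h import *
np.set_printoptions(precision=4,suppress=True)
A=lambda x,y:(160+x/5-.4,240+y/5-.4); B=lambda x,y:(290+x/5-.4,160+y/5-.4)
C=lambda x,y:(280+x/5-.4,130+y/5-.4); D=lambda x,y:(220+x/5-.4,240+y/5-.4)
for n,p,q,z in [("pin",A(310,357),C(268,154),.14),("post",A(318,122),C(430,270),.13),("stub",A(176,95),C(640,413),.055),
 ("bar",B(367,175),D(435,115),.152),("sock",B(638,284),D(173,469),.067),
 ("o1",A(130,298),C(411,134),.14),("o2",A(192,568),C(217,67),.14),("o3",A(414,482),C(138,137),.14),("o4",A(581,402),C(77,203),.14),
 ("g1",B(468,183),D(480,100),.1),("g2",B(245,332),D(386,340),.1)]:
    print(n,*tri(p,q),atz("scene",p,z),atz("side",q,z))
c=(atz("scene",B(367,175),.152)+atz("side",D(435,115),.152))/2
print("c",c)
s=(atz("scene",B(638,284),.067)+atz("side",D(173,469),.067))/2
an=lambda v:np.degrees(np.arctan2(v[1],v[0]))
print("sock",s,np.linalg.norm((s-c)[:2]),an(s-c))
for p in [(304,62),(128,118),(27,243),(50,405),(200,532),(420,568),(614,490),(692,340),(645,187),(495,85)]:
    P=atz("scene",B(*p),.075);print("rib",P,np.linalg.norm((P-c)[:2]),an(P-c))
for p in [(400,18),(200,78),(70,215),(70,388),(225,532),(480,572),(713,482),(768,152),(610,45)]:
    P=atz("side",D(*p),.075);print("ribS",P,np.linalg.norm((P-c)[:2]),an(P-c))
for a,b in [(B(371,112),B(362,238))]:
    v=atz("scene",a,.152)-atz("scene",b,.152);print("bar",an(v),np.linalg.norm(v))
v=atz("side",D(388,58),.152)-atz("side",D(482,170),.152);print("barS",an(v),np.linalg.norm(v))
E
```

```text
pin [ 0.6332 -0.2911  0.1384] 0.002909095924701484 [ 0.6356 -0.2908  0.14  ] [ 0.6315 -0.2903  0.14  ]
post [ 0.5376 -0.237   0.1281] 0.0023965746360528404 [ 0.5402 -0.237   0.13  ] [ 0.5362 -0.2355  0.13  ]
stub [ 0.4392 -0.2612  0.0543] 0.0035452634939652666 [ 0.4417 -0.2607  0.055 ] [ 0.4379 -0.2623  0.055 ]
bar [0.561  0.076  0.1507] 0.003472908120041123 [0.5635 0.076  0.152 ] [0.5592 0.0759 0.152 ]
sock [0.6183 0.1891 0.0618] 0.0012193437015430833 [0.6218 0.186  0.067 ] [0.6156 0.1925 0.067 ]
o1 [ 0.5746 -0.3322  0.1377] 0.0028144287068889557 [ 0.5776 -0.332   0.14  ] [ 0.5728 -0.3302  0.14  ]
o2 [ 0.6834 -0.3628  0.138 ] 0.0017671344143538564 [ 0.6854 -0.3625  0.14  ] [ 0.6818 -0.3604  0.14  ]
o3 [ 0.697  -0.2857  0.1382] 0.0030369547924666627 [ 0.6994 -0.2853  0.14  ] [ 0.695  -0.2845  0.14  ]
o4 [ 0.7028 -0.222   0.138 ] 0.002824150548323872 [ 0.7052 -0.2218  0.14  ] [ 0.7007 -0.2205  0.14  ]
g1 [0.5661 0.0917 0.1585] 0.05889468392723662 [0.5555 0.1408 0.1   ] [0.5669 0.0095 0.1   ]
g2 [0.5562 0.0607 0.0362] 0.0641572102733909 [0.5686 0.0128 0.1   ] [0.5551 0.1387 0.1   ]
c [
[... 750 characters left out ...]
97
ribS [ 0.626  -0.0533  0.075 ] 0.14453996318760157 -63.43871520593054
ribS [0.6894 0.009  0.075 ] 0.14452200311261515 -27.597363490888615
ribS [0.7032 0.0978 0.075 ] 0.14356180500540727 8.757677349906901
ribS [0.6629 0.1767 0.075 ] 0.14305813908343365 44.776367039783835
ribS [0.5836 0.2172 0.075 ] 0.14302541502527003 81.03797413196341
ribS [0.4962 0.2043 0.075 ] 0.14401330591416553 116.92240639501645
ribS [0.4331 0.1419 0.075 ] 0.1442239197798069 152.80565510977183
ribS [ 0.4584 -0.0251  0.075 ] 0.14430143877869434 -135.54694625946075
ribS [ 0.5372 -0.066   0.075 ] 0.14398993163724544 -99.64553313008996
bar 139.7201303988688 0.07000312134887478
barS -39.971421906151065 0.06899556470430372
```

```bash
cat >> h.py <<'E'
from scipy.spatial.transform import Rotation as Ro
def plan(target,yaw,n,level=True):
    """rows from present pose to TCP target with tool down & yaw deg; rounded to mm / 0.1deg, error carried on"""
    s=arm.observe();R=Ro.from_euler('xyz',s["tcp_rot"]);p=np.array(s["eef_pos"])
    Rt=Ro.from_euler('xyz',[-90,0,yaw],degrees=True);p0=p.copy();R0=R
    rv=(R0.inv()*Rt).as_rotvec(degrees=True)
    for i in range(1,n+1):
        w=p0+(np.array(target)-p0)*i/n
        d=np.round(R.inv().apply(w-p),3)
        p=p+R.apply(d)
        t=R.inv()*R0*Ro.from_rotvec(rv*i/n,degrees=True)
        r=np.round(t.as_rotvec(degrees=True),1);R=R*Ro.from_rotvec(r,degrees=True)
        print([float(x)+0. for x in np.r_[d,r]],end=",\n")
    print("end",p.round(4),R.as_euler('xyz',degrees=True).round(2))
E
python3 -c "
from h import *
plan([.633,-.291,.20],-170,14)"
```

```text
[-0.035, 0.0, -0.009, 0.0, 0.8, 0.0],
[-0.034, -0.001, -0.01, 0.0, 0.8, 0.0],
[-0.035, 0.0, -0.009, 0.0, 0.8, 0.0],
[-0.034, -0.001, -0.011, 0.0, 0.7, 0.0],
[-0.034, 0.0, -0.011, 0.0, 0.8, 0.0],
[-0.034, -0.001, -0.011, 0.0, 0.8, 0.0],
[-0.034, 0.0, -0.012, 0.0, 0.8, 0.0],
[-0.034, 0.0, -0.012, 0.0, 0.8, 0.0],
[-0.034, -0.001, -0.013, 0.0, 0.8, 0.0],
[-0.033, 0.0, -0.013, 0.0, 0.8, 0.0],
[-0.033, -0.001, -0.014, 0.0, 0.8, 0.0],
[-0.033, 0.0, -0.014, 0.0, 0.7, 0.0],
[-0.033, 0.0, -0.015, 0.0, 0.8, 0.0],
[-0.033, -0.001, -0.015, 0.1, 0.8, 0.0],
end [ 0.6334 -0.2907  0.2001] [ -89.95   -0.   -169.98]
```

Call:
{"op": "play_rows", "data": {"deltas": [[-0.035,0,-0.009,0,0.8,0],[-0.034,-0.001,-0.01,0,0.8,0],[-0.035,0,-0.009,0,0.8,0],[-0.034,-0.001,-0.011,0,0.7,0],[-0.034,0,-0.011,0,0.8,0],[-0.034,-0.001,-0.011,0,0.8,0],[-0.034,0,-0.012,0,0.8,0]], "jaw": 100}}

```text
time: 0.85
eef_pos: [0.4293, -0.4364, 0.1974]
tcp_rot: [-1.571, -0.0, -2.871]
contact_force: [0.9, -0.3, -0.2]
grip_width: 1.003
```

Call:
{"op": "play_rows", "data": {"deltas": [[-0.034,0,-0.012,0,0.8,0],[-0.034,-0.001,-0.013,0,0.8,0],[-0.033,0,-0.013,0,0.8,0],[-0.033,-0.001,-0.014,0,0.8,0],[-0.033,0,-0.014,0,0.7,0],[-0.033,0,-0.015,0,0.8,0],[-0.033,-0.001,-0.015,0,0.8,0],[0,0,0,0,0,0]]}}

```text
time: 1.65
eef_pos: [0.6361, -0.288, 0.1997]
tcp_rot: [-1.571, 0.0, -2.964]
contact_force: [-1.0, -0.4, -0.8]
grip_width: 1.001
```

Run:
```python
from h import *
import cv2
s=arm.observe();print(s["eef_pos"],s["tcp_rot"],s["q"])
cv2.imwrite("pics/wrist1.png",arm.snapshot("wrist")[:,:,::-1])
cv2.imwrite("pics/side1.png",arm.snapshot("side")[:,:,::-1])
```

```text
[ 0.63610322 -0.28795215  0.19971601] [-1.57133862e+00  2.89188824e-04 -2.96371483e+00] [-5.19854692e-01  5.94530634e-01  1.35222875e+00  6.46481145e-04
  1.19496015e+00  8.72826401e-01]
```

View pics/wrist1.png

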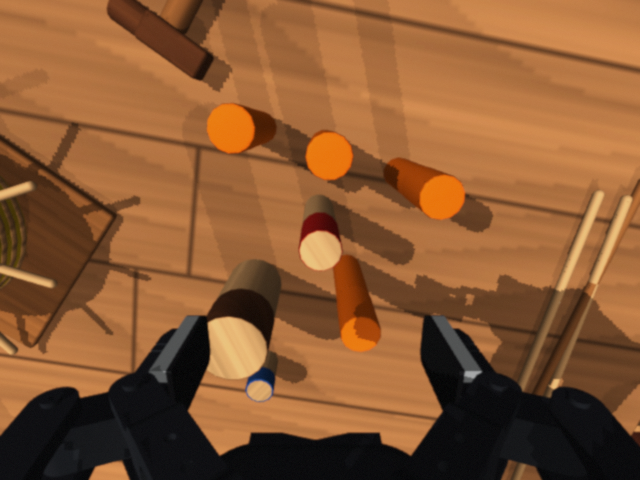

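View pics/side1.png

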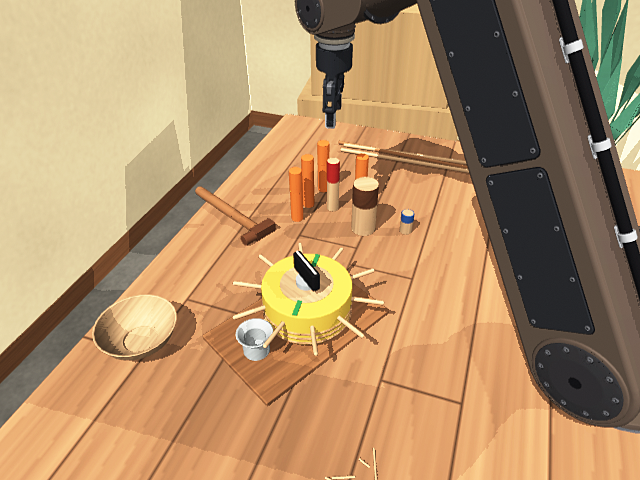

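The wrist view shows the red pin's top at about (320,250), clear of the finger lines. Next I'll compute its position from this view.

```bash
cat >> h.py <<'E'
def wz(u,v,z,pos,rot):
    c=arm.calibration("wrist");M=c["mount"];d=M[:3,:3]@np.linalg.solve(c["camera_matrix"],[u,v,1])
    R=Ro.from_euler('xyz',rot);o=np.array(pos)+R.apply(M[:3,3]);d=R.apply(d);return o+d*(z-o[2])/d[2]
E
python3 -c "
from h import *
s=arm.observe()
for n,u,v,z in [('pin',320,250,.14),('post',237,347,.13),('o1',361,332,.14),('o2',442,197,.14),('o3',328,157,.14),('o4',230,129,.14)]: print(n,wz(u,v,z,s['eef_pos'],s['tcp_rot']))
plan([.633,-.291,.20],-170,1)
plan([.633,-.291,.096],-170,4)"
```

```text
pin [ 0.63332013 -0.29569298  0.14      ]
post [ 0.5391683  -0.24667444  0.13      ]
o1 [ 0.5751897  -0.33737981  0.14      ]
o2 [ 0.68371257 -0.36816548  0.14      ]
o3 [ 0.69576578 -0.28943805  0.14      ]
o4 [ 0.70174431 -0.22624872  0.14      ]
[0.001, 0.0, 0.001, 0.0, 0.1, 0.0],
end [ 0.6327 -0.2915  0.1998] [-9.0020e+01 -5.0000e-02 -1.6999e+02]
[0.0, 0.026, 0.0, 0.0, 0.0, 0.0],
[0.0, 0.026, 0.0, 0.0, 0.1, 0.0],
[0.0, 0.026, 0.0, 0.0, 0.0, 0.0],
[0.001, 0.026, 0.001, 0.0, 0.0, 0.0],
end [ 0.6326 -0.2914  0.0958] [-9.0020e+01 -5.0000e-02 -1.6999e+02]
```

Call:
{"op": "play_rows", "data": {"deltas": [[0,0.026,0,0,0,0],[-0.001,0.026,0.001,0,0,0],[0,0.026,0,0,0,0],[0,0.026,0,0,0,0],[0,0,0,0,0,0],[0,0,0,0,0,0]]}}

```text
time: 2.35
eef_pos: [0.6341, -0.2926, 0.0969]
tcp_rot: [-1.571, -0.0, -2.968]
contact_force: [-0.2, -0.4, 1.0]
grip_width: 1.0
```

Call:
{"op": "play_rows", "data": {"deltas": [[0,0,0,0,0,0],[0,0,0,0,0,0],[0,0,0,0,0,0],[0,0,0,0,0,0],[0,0,0,0,0,0],[0,0,0,0,0,0],[0,0,0,0,0,0],[0,0,0,0,0,0]], "jaw": 20, "squeeze": 40}}

```text
time: 3.15
eef_pos: [0.635, -0.2919, 0.0973]
tcp_rot: [-1.57, 0.001, -2.967]
contact_force: [-0.6, 0.2, 6.3]
grip_width: 0.322
```

Run:
```python
from h import *
import cv2
s=arm.observe();print(s["eef_pos"],s["tcp_rot"],s["grip_width"])
cv2.imwrite("pics/wrist2.png",arm.snapshot("wrist")[:,:,::-1])
```

```text
[ 0.63501808 -0.29189708  0.09734649] [-1.56973090e+00  1.14134074e-03 -2.96664015e+00] 0.3218510666601975
```

View pics/wrist2.png

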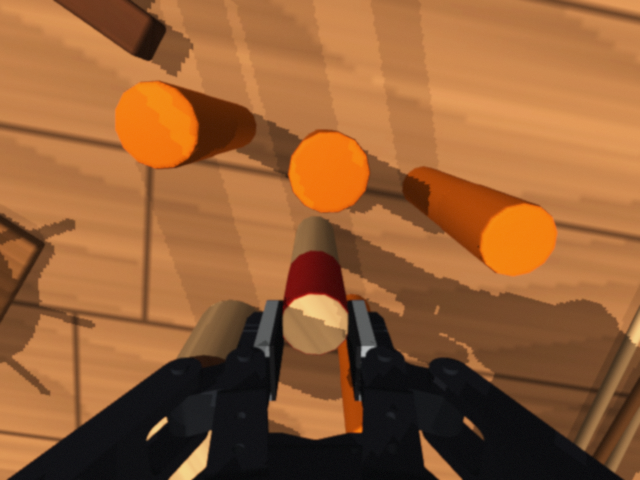

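Run:
```python
from h import *
s=arm.observe()
P=wz(316,322,.14,s["eef_pos"],s["tcp_rot"]);R=Ro.from_euler('xyz',s["tcp_rot"])
print(P,R.inv().apply(P-np.array(s["eef_pos"])))
plan([.635,-.292,.25],-170,4)
```

```text
[ 0.63693404 -0.29363531  0.14      ] [-0.00165852 -0.04267657  0.00209081]
[0.0, -0.038, 0.0, 0.0, 0.0, 0.0],
[0.0, -0.038, 0.0, 0.0, 0.0, 0.0],
[0.0, -0.039, 0.0, 0.0, 0.0, 0.0],
[0.0, -0.038, 0.0, -0.1, 0.0, -0.1],
end [ 0.6348 -0.2918  0.2503] [-9.0040e+01 -3.0000e-02 -1.6998e+02]
```

Call:
{"op": "play_rows", "data": {"deltas": [[0,-0.02,0,0,0,0],[0,-0.033,0,0,0,0],[0,-0.05,0,0,0,0],[0,-0.05,0,0,0,0],[0,0,0,0,0,0],[0,0,0,0,0,0]]}}

```text
time: 3.8
eef_pos: [0.6346, -0.2916, 0.2503]
tcp_rot: [-1.57, 0.001, -2.967]
contact_force: [-0.1, -0.2, -1.8]
grip_width: 0.32
```

Run:
```python
from h import *
plan([.60,.187,.25],-117,14)
```

```text
[-0.004, 0.0, -0.034, 0.0, -3.8, 0.0],
[-0.005, 0.0, -0.034, 0.0, -3.8, 0.0],
[-0.008, 0.0, -0.033, 0.0, -3.8, 0.0],
[-0.01, 0.0, -0.033, 0.0, -3.7, 0.0],
[-0.013, 0.0, -0.032, 0.0, -3.8, 0.0],
[-0.014, 0.0, -0.031, 0.0, -3.8, 0.0],
[-0.017, 0.0, -0.03, 0.0, -3.8, 0.0],
[-0.018, 0.0, -0.029, -0.1, -3.8, 0.0],
[-0.02, 0.0, -0.028, 0.0, -3.8, 0.0],
[-0.022, 0.0, -0.026, 0.0, -3.7, 0.0],
[-0.024, 0.0, -0.025, 0.0, -3.8, 0.0],
[-0.025, 0.0, -0.023, 0.0, -3.8, 0.0],
[-0.027, 0.0, -0.021, 0.0, -3.8, 0.0],
[-0.028, 0.0, -0.02, 0.0, -3.8, 0.0],
end [0.6001 0.187  0.2501] [-8.9990e+01  3.0000e-02 -1.1697e+02]
```

Call:
{"op": "play_rows", "data": {"deltas": [[-0.004,0,-0.034,0,-3.8,0],[-0.005,0,-0.034,0,-3.8,0],[-0.008,0,-0.033,0,-3.8,0],[-0.01,0,-0.033,0,-3.7,0],[-0.013,0,-0.032,0,-3.8,0],[-0.014,0,-0.031,0,-3.8,0],[-0.017,0,-0.03,0,-3.8,0]]}}

```text
time: 4.5
eef_pos: [0.6167, -0.0508, 0.2473]
tcp_rot: [-1.573, -0.002, -2.502]
contact_force: [0.1, 0.1, -1.3]
grip_width: 0.321
```

Call:
{"op": "play_rows", "data": {"deltas": [[-0.018,0,-0.029,0,-3.8,0],[-0.02,0,-0.028,0,-3.8,0],[-0.022,0,-0.026,0,-3.7,0],[-0.024,0,-0.025,0,-3.8,0],[-0.025,0,-0.023,0,-3.8,0],[-0.027,0,-0.021,0,-3.8,0],[-0.028,0,-0.02,0,-3.8,0],[0,0,0,0,0,0]]}}

```text
time: 5.3
eef_pos: [0.5988, 0.1903, 0.2472]
tcp_rot: [-1.574, -0.002, -2.036]
contact_force: [0.2, -0.2, -0.3]
grip_width: 0.314
```

Run:
```python
from h import *
plan([.619,.188,.2],-117,3)
```

```text
[-0.002, 0.016, 0.006, 0.1, 0.1, 0.0],
[-0.003, 0.015, 0.007, 0.0, 0.1, 0.1],
[-0.002, 0.016, 0.006, 0.1, 0.1, 0.0],
end [0.6188 0.188  0.2001] [-8.9970e+01  1.0000e-02 -1.1698e+02]
```

Call:
{"op": "play_rows", "data": {"deltas": [[-0.002,0.016,0.006,0,0,0],[-0.003,0.016,0.007,0,0,0],[-0.002,0.016,0.006,0,0,0],[0,0,0,0,0,0],[0,0,0,0,0,0],[0,0,0,0,0,0]]}}

```text
time: 5.9
eef_pos: [0.6204, 0.1842, 0.2018]
tcp_rot: [-1.57, 0.0, -2.042]
contact_force: [0.1, 0.0, -1.4]
grip_width: 0.315
```

Run:
```python
from h import *
import cv2
s=arm.observe();print(s["eef_pos"],s["tcp_rot"],s["grip_width"],s["q"])
for n in ["wrist","side","scene"]:
    cv2.imwrite(f"pics/{n}3.png",arm.snapshot(n)[:,:,::-1])
def crop(n,x,y,w,h,o):
    im=cv2.imread(f"pics/{n}.png")[y:y+h,x:x+w]; cv2.imwrite(f"pics/{o}.png",cv2.resize(im,None,fx=800/w,fy=800/w,interpolation=cv2.INTER_CUBIC))
crop("side3",180,220,200,150,"s3");crop("scene3",310,120,200,150,"sc3")
```

```text
[0.62044135 0.1842297  0.20180057] [-1.57025544e+00  2.91670464e-04 -2.04233780e+00] 0.31483943318620955 [ 1.86688826e-01  5.16196785e-01  1.49201335e+00 -1.10575668e-04
  1.13277622e+00  6.58277250e-01]
```

View pics/wrist3.png

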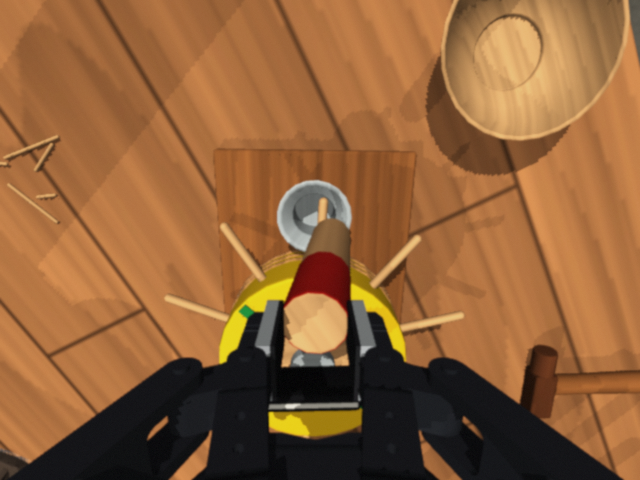

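View pics/s3.png

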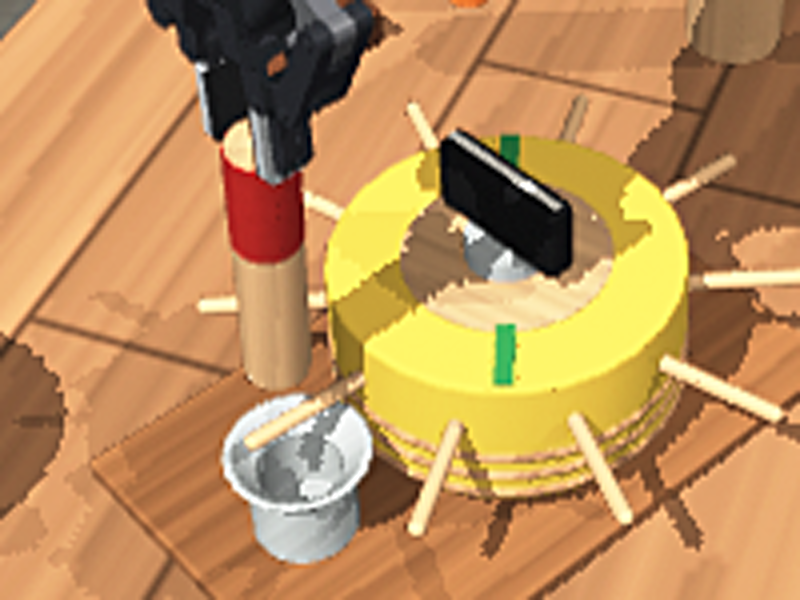

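View pics/sc3.png

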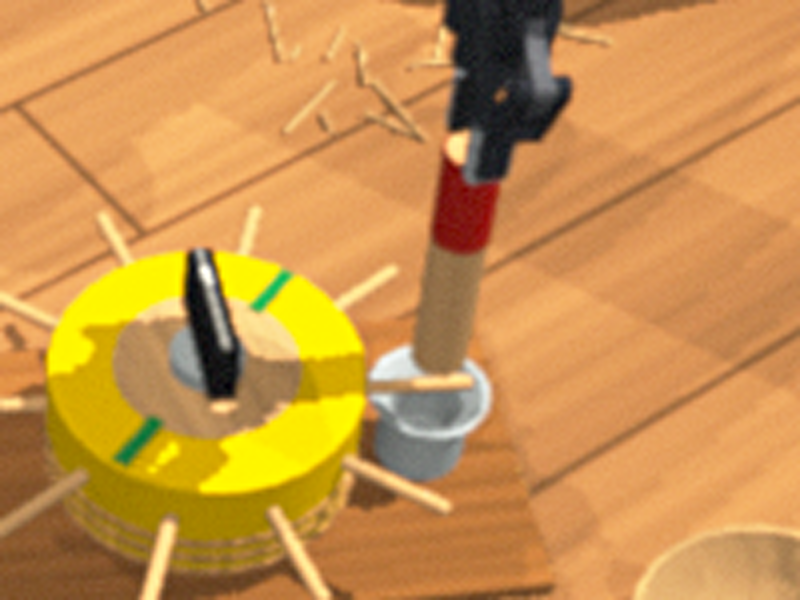

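The pin is held, but the mould has turned: a rib now lies over the socket, at about (325,215) in the wrist view. I'll check whether it is still moving, and how the pin hangs.

Run:
```python
from h import *
import cv2
for n in ["side","scene"]:
    cv2.imwrite(f"pics/{n}4.png",arm.snapshot(n)[:,:,::-1])
for n in ["side","scene"]:
    a=cv2.imread(f"pics/{n}3.png");b=cv2.imread(f"pics/{n}4.png");d=cv2.absdiff(a,b).max(2)
    print(n,(d>40).sum())
s=arm.observe();print(s["time"],s["contact_force"])
np.set_printoptions(precision=4,suppress=True)
c=np.array([.5614,.0759,0]);an=lambda v:np.degrees(np.arctan2(v[1],v[0]))
D=lambda x,y:(180+x/4-.4,220+y/4-.4);S=lambda x,y:(310+x/4-.4,120+y/4-.4)
for p in [(202,306),(250,440),(418,528),(627,518),(778,415),(735,160)]:
    P=atz("side",D(*p),.075);print("ribS",np.linalg.norm((P-c)[:2]),an(P-c))
for p in [(470,381),(447,506),(395,269),(256,210),(102,217)]:
    P=atz("scene",S(*p),.075);print("rib",np.linalg.norm((P-c)[:2]),an(P-c))
v=atz("scene",S(198,258),.152)-atz("scene",S(228,345),.152);print("bar",an(v),np.linalg.norm(v))
v=atz("side",D(455,133),.152)-atz("side",D(562,203),.152);print("bar",an(v),np.linalg.norm(v))
v=atz("side",D(510,140),.1)-atz("side",D(505,355),.1);print("green",an(v),np.linalg.norm(v))
v=atz("scene",S(272,290),.1)-atz("scene",S(138,441),.1);print("green",an(v),np.linalg.norm(v))
# pin bottom
print("pinbot",tri(S(440,362),D(276,372)), "top of red/wood border",tri(S(464,244),D(264,253)))
```

```text
side 264
scene 7
6.15 [-0.51545102  0.42233434 -1.12863203]
ribS 0.14310659123589456 23.121010505298667
ribS 0.14251184110700685 58.569026247498094
ribS 0.14188945729871236 95.48565559669244
ribS 0.14326521491174338 131.459101425898
ribS 0.14389676470689428 167.32379928451726
ribS 0.1456137318498833 -121.55341751629702
rib 0.1453288638691146 59.50224205210716
rib 0.1440306294661624 24.177032651021577
rib 0.14600489765764266 95.06055244452551
rib 0.1442545890315827 130.55289132077402
rib 0.1431600184880008 166.50606665574705
bar 157.14859985762098 0.061288637496165775
bar -24.072315166290974 0.06771827148997145
green -70.11195481644968 0.1423452628490406
green 109.87495202741424 0.12989734706022146
pinbot (array([0.6303, 0.1785, 0.1009]), np.float64(0.0012799281031675364)) top of red/wood border (array([0.6243, 0.1846, 0.1815]), np.float64(0.0015419197155164272))
```

Run:
```python
import cv2
im=cv2.imread("pics/wrist3.png")[170:370,220:420];cv2.imwrite("pics/w3c.png",cv2.resize(im,(600,600),interpolation=cv2.INTER_CUBIC))
```

```text
(no output)
```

View pics/w3c.png

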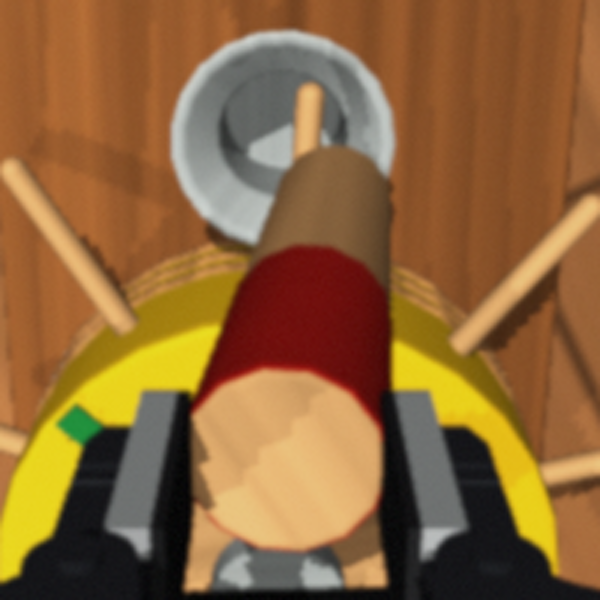

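```bash
cat >> h.py <<'E'
def wproj(P,pos,rot):
    c=arm.calibration("wrist");M=c["mount"];R=Ro.from_euler('xyz',rot)
    t=R.inv().apply(np.array(P)-np.array(pos));p=M[:3,:3].T@(t-M[:3,3]);k=c["camera_matrix"]@p;return k[:2]/k[2]
E
python3 - <<'E'
from h import *
s=arm.observe();po,ro=s["eef_pos"],s["tcp_rot"];print(po)
top=wz(220+287/3,170+460/3,.244,po,ro);print("top",top)
bot=wz(220+336/3,170+212/3,.104,po,ro);print("bot from wrist approx (near edge hidden)",bot)
print("upright bottom px in crop",(wproj(top-[0,0,.14],po,ro)-[220,170])*3)
print("tri-tilted bottom px", (wproj([.6303,.1785,.1009],po,ro)-[220,170])*3)
sk=wz(220+284/3,170+140/3,.067,po,ro);print("socket rim wrist",sk)
E
```

```text
[0.62022323 0.18461023 0.20194931]
top [0.62146953 0.18287523 0.244     ]
bot from wrist approx (near edge hidden) [0.63027799 0.17048316 0.104     ]
upright bottom px in crop [285.05239083 186.37705989]
tri-tilted bottom px [322.2155507  182.73848945]
socket rim wrist [0.62283252 0.186075   0.067     ]
```

Run:
```python
import cv2
a=cv2.imread("pics/side4.png")[240:325,210:320];b=cv2.imread("pics/scene4.png")[145:220,395:450]
cv2.imwrite("pics/p4s.png",cv2.resize(a,None,fx=7,fy=7,interpolation=cv2.INTER_CUBIC));cv2.imwrite("pics/p4c.png",cv2.resize(b,None,fx=8,fy=8,interpolation=cv2.INTER_CUBIC))
```

```text
(no output)
```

View pics/p4s.png

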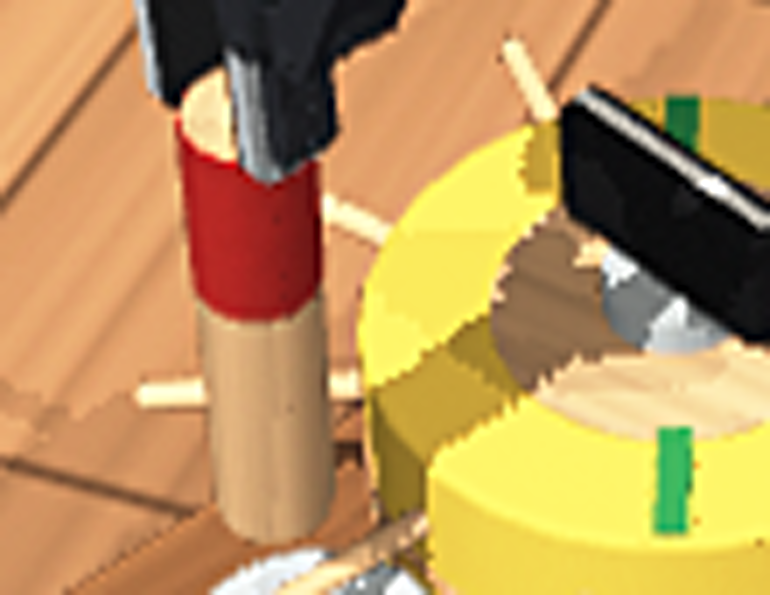

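View pics/p4c.png

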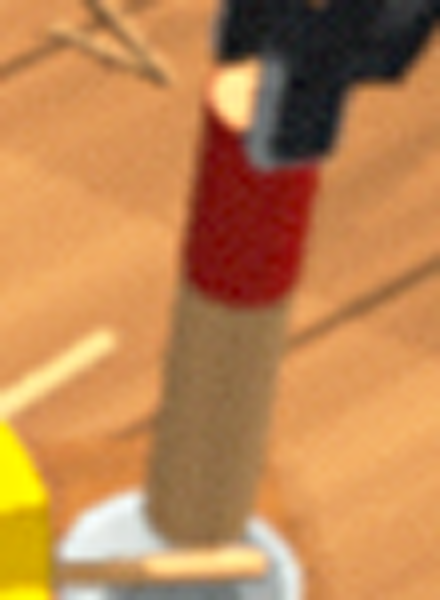

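The pin leans about 4° along the jaw direction, because it brushed the bar on the way. The mould turned about 14.5° counter-clockwise with it. I'll tilt the tool -4° to stand the pin up. Then, in a gap away from the socket, I'll use the pin to push a rib back clockwise.

```bash
sed -i 's/def plan(target,yaw,n,level=True)/def plan(target,yaw,n,roll=-90)/; s/\[-90,0,yaw\]/[roll,0,yaw]/' h.py
python3 - <<'E'
from h import *
plan([.6845,.088,.204],-117,5,-94)
E
```

```text
[0.011, 0.0, 0.02, -0.8, 0.0, 0.0],
[0.012, -0.001, 0.02, -0.8, 0.0, 0.0],
[0.011, -0.001, 0.021, -0.8, 0.0, 0.0],
[0.012, -0.001, 0.02, -0.8, 0.0, 0.0],
[0.011, -0.002, 0.02, -0.8, 0.0, 0.0],
end [0.6845 0.0879 0.2042] [-9.3960e+01  3.0000e-02 -1.1698e+02]
```

Call:
{"op": "play_rows", "data": {"deltas": [[0.011,0,0.02,-0.8,0,0],[0.012,-0.001,0.02,-0.8,0,0],[0.011,-0.001,0.021,-0.8,0,0],[0.012,-0.001,0.02,-0.8,0,0],[0.011,-0.002,0.02,-0.8,0,0],[0,0,0,0,0,0],[0,0,0,0,0,0]]}}

```text
time: 6.85
eef_pos: [0.6844, 0.0877, 0.2034]
tcp_rot: [-1.641, -0.0, -2.043]
contact_force: [-0.7, 0.3, -0.6]
grip_width: 0.32
```

Run:
```python
from h import *
import cv2
s=arm.observe();print(s["eef_pos"],s["tcp_rot"],s["grip_width"])
for n in ["wrist","side","scene"]:
    cv2.imwrite(f"pics/{n}5.png",arm.snapshot(n)[:,:,::-1])
def crop(n,x,y,w,h,o):
    im=cv2.imread(f"pics/{n}.png")[y:y+h,x:x+w]; cv2.imwrite(f"pics/{o}.png",cv2.resize(im,None,fx=800/w,fy=800/w,interpolation=cv2.INTER_CUBIC))
crop("side5",180,180,200,150,"s5");crop("scene5",310,150,200,150,"sc5")
```

```text
[0.68440449 0.08765889 0.20343513] [-1.64065646e+00 -2.69067556e-05 -2.04259187e+00] 0.3200931142423235
```

View pics/wrist5.png

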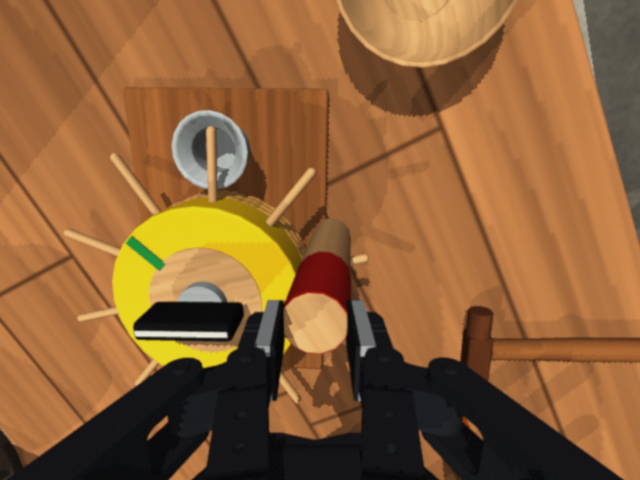

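View pics/s5.png

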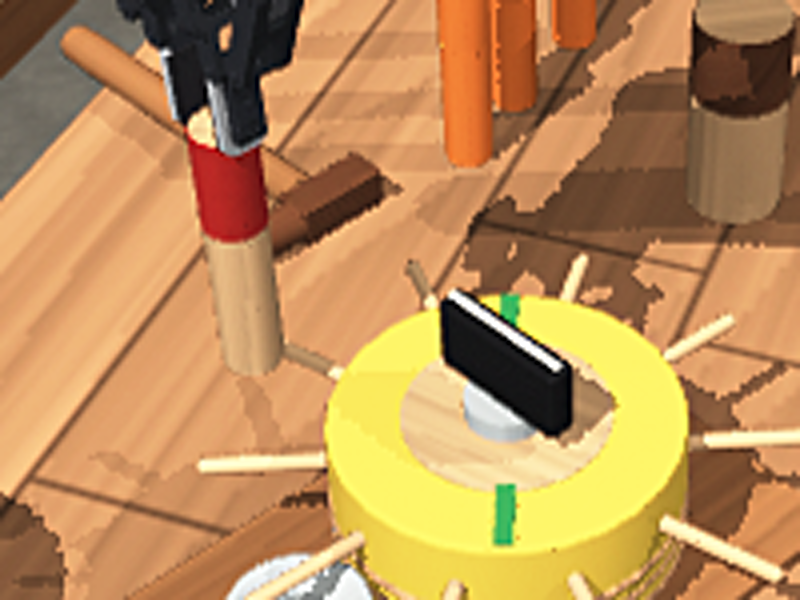

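View pics/sc5.png

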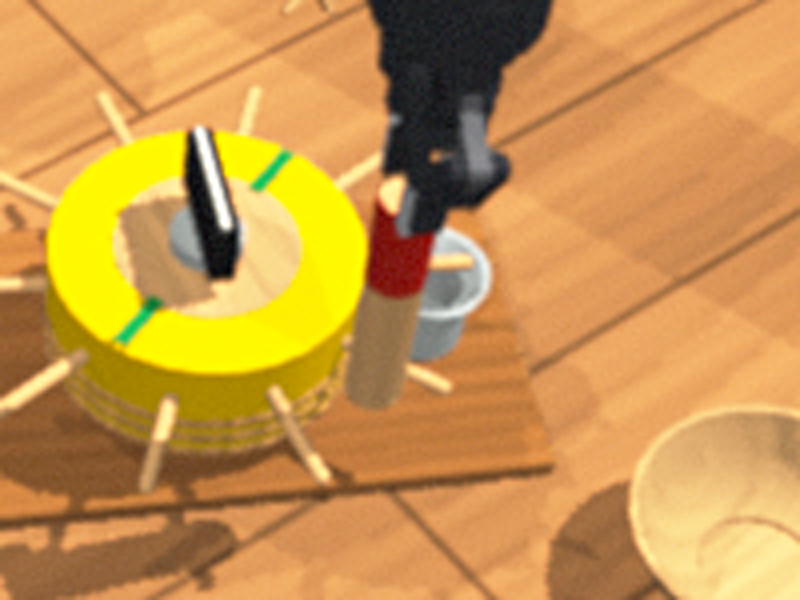

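Run:
```python
from h import *
np.set_printoptions(precision=4,suppress=True)
D=lambda x,y:(180+x/4-.4,180+y/4-.4);S=lambda x,y:(310+x/4-.4,150+y/4-.4)
s=arm.observe();R=Ro.from_euler('xyz',s["tcp_rot"])
b,e1=tri(S(376,393),D(253,361));m,e2=tri(S(400,280),D(236,226));print(b,e1,m,e2,m-b, "tilt",np.degrees(np.linalg.norm((m-b)[:2])/(m-b)[2]))
print("axis in tool",R.inv().apply((m-b)/np.linalg.norm(m-b)), "b in tool",R.inv().apply(b-np.array(s["eef_pos"])))
for n in ["scene","side"]:
  for z in (.2436,.1876,.1036):
    P=np.array(s["eef_pos"])+[.0015,0,0];P[2]=z;q=proj(n,P);print(n,z,((q+.4-[310,150])*4 if n=="scene" else (q+.4-[180,180])*4))
```

```text
[0.6882 0.0852 0.1017] 0.002903676269917359 [0.6867 0.0873 0.1869] 0.004434951055864921 [-0.0015  0.002   0.0852] tilt 1.6962591934897326
axis in tool [-0.0132 -0.9953 -0.096 ] b in tool [0.0012 0.1014 0.0124]
scene 0.2436 [411.7788 194.517 ]
scene 0.1876 [396.3906 274.5729]
scene 0.1036 [375.5241 383.1288]
side 0.2436 [217.5441 128.1559]
side 0.1876 [231.9343 228.5327]
side 0.1036 [251.4966 364.9868]
```

Run:
```python
from h import *
plan([.6845,.088,.150],-117,3,-94)
s=arm.observe();R=Ro.from_euler('xyz',s["tcp_rot"]).inv()
print(R.apply([-.001,-.026,0]),R.apply([-.0055,-.024,0]),"per mm along",R.apply([-.0008,-.004,0]))
```

```text
[0.0, 0.018, 0.002, 0.0, 0.0, 0.0],
[0.0, 0.018, 0.001, 0.0, 0.0, 0.0],
[0.0, 0.018, 0.002, 0.0, 0.1, 0.0],
end [0.6851 0.0882 0.1496] [ -93.99   -0.   -117.04]
[ 0.02363218 -0.00075924  0.01086019] [ 0.0238877  -0.00041695  0.00595432] per mm along [ 3.92843258e-03 -7.67277537e-05  1.09614337e-03]
```

Call:
{"op": "play_rows", "data": {"deltas": [[0,0.018,-0.001,0,0,0],[0,0.018,-0.001,0,0,0],[0,0.017,-0.001,0,0,0],[0,0,0,0,0,0],[0,0,0,0,0,0]]}}

```text
time: 7.5
eef_pos: [0.6785, 0.0915, 0.1515]
tcp_rot: [-1.64, 0.0, -2.041]
contact_force: [0.3, 0.1, -0.7]
grip_width: 0.311
```

Run:
```python
from h import *
plan([.683,.064,.150],-117,4,-94)
s=arm.observe();R=Ro.from_euler('xyz',s["tcp_rot"]).inv()
print(R.apply(np.array([.678,.038,.15])-[.683,.064,.15]))
```

```text
[0.006, 0.0, 0.004, 0.0, 0.0, 0.0],
[0.005, 0.0, 0.004, 0.0, 0.0, 0.0],
[0.006, 0.0, 0.004, 0.0, 0.0, 0.0],
[0.005, 0.0, 0.005, 0.0, 0.1, 0.0],
end [0.6837 0.0642 0.1503] [ -93.98   -0.   -117.04]
[ 0.02544365 -0.00051079  0.00730476]
```

Call:
{"op": "play_rows", "data": {"deltas": [[0.006,0,0.004,0,0,0],[0.005,0,0.004,0,0,0],[0.006,0,0.004,0,0,0],[0.005,0,0.005,0,0,0],[0.004,0,0.001,0,0,0],[0.004,0,0.001,0,0,0],[0.004,0,0.001,0,0,0],[0.003,0,0.001,0,0,0]]}}

```text
time: 8.3
eef_pos: [0.6802, 0.0481, 0.1494]
tcp_rot: [-1.641, -0.0, -2.042]
contact_force: [-0.4, 0.5, -1.2]
grip_width: 0.312
```

Call:
{"op": "play_rows", "data": {"deltas": [[0.003,0,0.001,0,0,0],[0.002,0,0.001,0,0,0],[0.002,0,0,0,0,0],[0.001,0,0,0,0,0],[0,0,0,0,0,0]]}}

```text
time: 8.8
eef_pos: [0.6785, 0.0403, 0.1493]
tcp_rot: [-1.641, -0.0, -2.042]
contact_force: [0.3, 0.1, -1.1]
grip_width: 0.312
```

Run:
```python
from h import *
import cv2
s=arm.observe();print(s["eef_pos"],s["tcp_rot"],s["grip_width"])
for n in ["side","scene"]:
    cv2.imwrite(f"pics/{n}6.png",arm.snapshot(n)[:,:,::-1])
def crop(n,x,y,w,h,o):
    im=cv2.imread(f"pics/{n}.png")[y:y+h,x:x+w]; cv2.imwrite(f"pics/{o}.png",cv2.resize(im,None,fx=800/w,fy=800/w,interpolation=cv2.INTER_CUBIC))
crop("side6",220,200,200,150,"s6");crop("scene6",280,150,200,150,"sc6")
```

```text
[0.67848049 0.04032364 0.14932781] [-1.64054479e+00 -9.56620268e-05 -2.04179901e+00] 0.3123831525140698
```

View pics/s6.png

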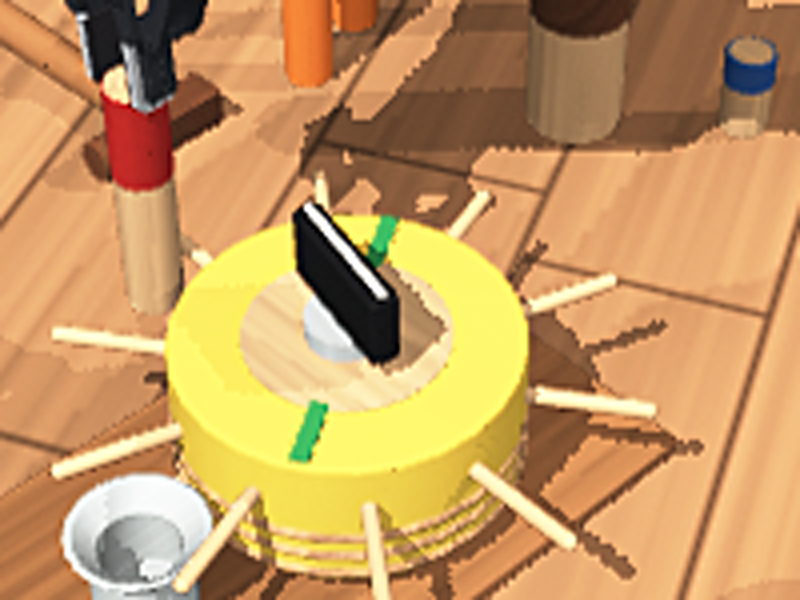

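View pics/sc6.png

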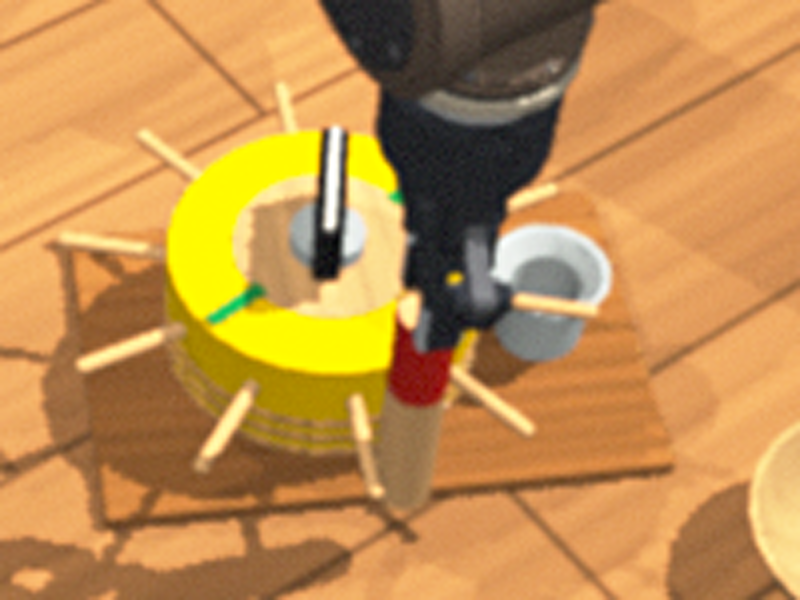

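Run:
```python
from h import *
c=np.array([.5614,.0759,0]);an=lambda v:np.degrees(np.arctan2(v[1],v[0]))
D=lambda x,y:(220+x/4-.4,200+y/4-.4);S=lambda x,y:(280+x/4-.4,150+y/4-.4)
for p in [(54,333),(55,470),(182,582),(655,410),(573,543),(615,281)]:
    P=atz("side",D(*p),.075);print("side",an(P-c))
for p in [(597,309),(530,430),(555,188),(283,88),(142,133),(80,366),(203,466)]:
    P=atz("scene",S(*p),.075);print("scene",an(P-c))
```

```text
side 9.105599974490326
side 44.63141259102792
side 80.93286466715817
side -170.6354996094778
side 153.53735745398643
side -135.47065786849413
scene 46.32152621153918
scene 9.92174723336739
scene 81.17418174205626
scene 152.03662727412495
scene -171.8168638118188
scene -98.86278596580138
scene -62.11261673529529
```

Run:
```python
from h import *
s=arm.observe();R=Ro.from_euler('xyz',s["tcp_rot"]).inv()
print(R.apply([.004,.019,0]),R.apply([0,0,.06]))
print(R.apply(np.array([.617,.190,0])-[.6825,.0593,0]))
```

```text
[-0.01874713  0.00035114 -0.00504201] [ 4.12924958e-06 -5.98539567e-02 -4.18376025e-03]
[-0.08676572  0.00819857 -0.11737646]
```

Call:
{"op": "play_rows", "data": {"deltas": [[-0.006,0,-0.002,0,0,0],[-0.006,0,-0.001,0,0,0],[-0.006,0,-0.002,0,0,0],[0,0,0,0,0,0],[0,-0.02,-0.001,0,0,0],[0,-0.02,-0.001,0,0,0],[0,-0.02,-0.002,0,0,0],[0,0,0,0,0,0]]}}

```text
time: 9.7
eef_pos: [0.6834, 0.0587, 0.2125]
tcp_rot: [-1.636, 0.002, -2.042]
contact_force: [0.4, 0.4, -0.2]
grip_width: 0.313
```

Run:
```python
from h import *
plan([.617,.190,.208],-117,6,-94)
```

```text
[-0.014, 0.002, -0.02, 0.0, 0.0, 0.0],
[-0.015, 0.002, -0.019, -0.1, 0.0, 0.0],
[-0.014, 0.002, -0.02, 0.0, 0.0, -0.1],
[-0.015, 0.002, -0.02, -0.1, 0.0, 0.0],
[-0.014, 0.002, -0.019, 0.0, 0.0, 0.0],
[-0.015, 0.003, -0.02, 0.0, 0.0, 0.0],
end [0.6172 0.19   0.2075] [-9.3960e+01  1.0000e-02 -1.1696e+02]
```

Call:
{"op": "play_rows", "data": {"deltas": [[-0.014,0.002,-0.02,0,0,0],[-0.015,0.002,-0.019,0,0,0],[-0.014,0.002,-0.02,0,0,0],[-0.015,0.002,-0.02,0,0,0],[-0.014,0.002,-0.019,0,0,0],[-0.015,0.003,-0.02,0,0,0],[0,0,0,0,0,0],[0,0,0,0,0,0]]}}

```text
time: 10.5
eef_pos: [0.6159, 0.1901, 0.2042]
tcp_rot: [-1.641, -0.001, -2.041]
contact_force: [0.2, -0.1, -1.5]
grip_width: 0.312
```

Run:
```python
from h import *
import cv2
s=arm.observe();print(s["eef_pos"],s["tcp_rot"],s["grip_width"])
for n in ["wrist","side","scene"]:
    cv2.imwrite(f"pics/{n}7.png",arm.snapshot(n)[:,:,::-1])
def crop(n,x,y,w,h,o):
    im=cv2.imread(f"pics/{n}.png")[y:y+h,x:x+w]; cv2.imwrite(f"pics/{o}.png",cv2.resize(im,None,fx=800/w,fy=800/w,interpolation=cv2.INTER_CUBIC))
crop("side7",200,240,160,120,"s7");crop("scene7",340,140,160,120,"sc7");crop("wrist7",200,160,240,180,"w7")
```

```text
[0.61590362 0.19012857 0.20419192] [-1.64116847e+00 -8.15359398e-04 -2.04066421e+00] 0.3117391926595829
```

View pics/s7.png

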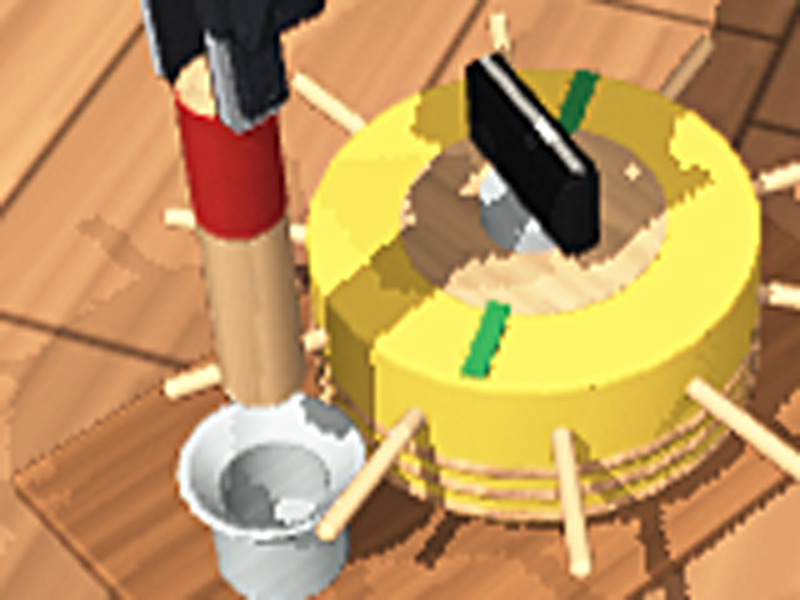

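View pics/sc7.png

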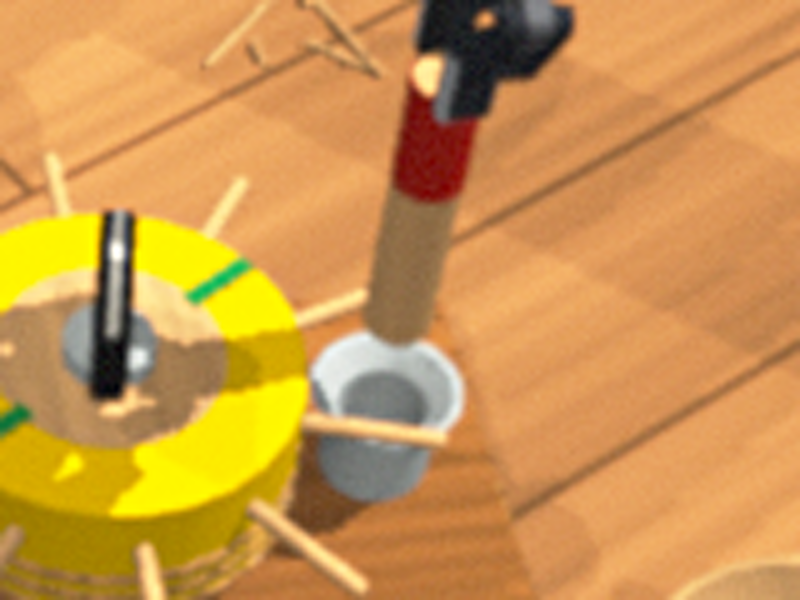

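View pics/w7.png

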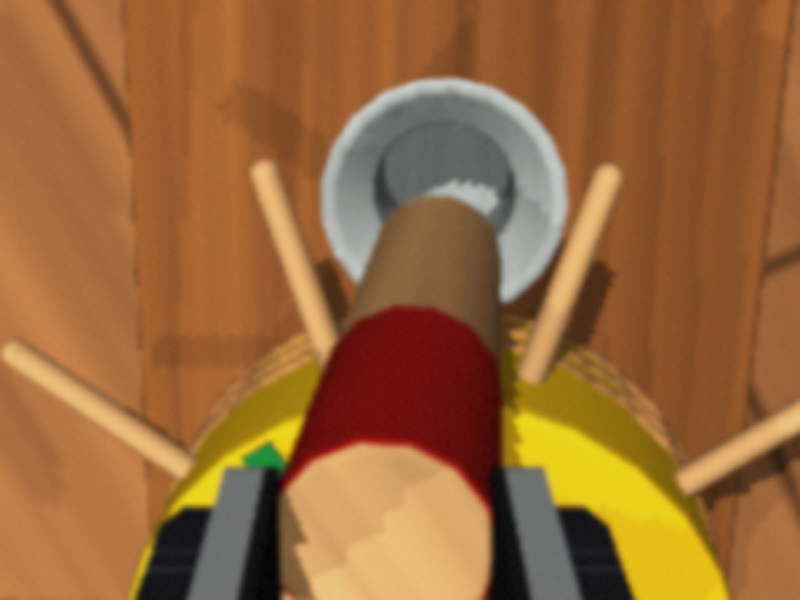

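Run:
```python
from h import *
np.set_printoptions(precision=4,suppress=True)
D=lambda x,y:(200+x/5-.4,240+y/5-.4);S=lambda x,y:(340+x/5-.4,140+y/5-.4);W=lambda x,y:(200+x*.3-.35,160+y*.3-.35)
s=arm.observe();po,ro=s["eef_pos"],s["tcp_rot"]
zb=.104
print("side",atz("side",D(273,465),.067),atz("side",D(260,390),zb))
print("scene",atz("scene",S(387,396),.067),atz("scene",S(399,327),zb))
print(tri(S(399,327),D(260,390)),tri(S(387,396),D(273,465)),tri(S(431,188),D(240,226)))
print("wrist",wz(*W(445,195),.067,po,ro),wz(*W(445,262),zb,po,ro), "top",wz(*W(388,535),.244,po,ro))
```

```text
side [0.6163 0.1908 0.067 ] [0.6184 0.1891 0.104 ]
scene [0.6268 0.1812 0.067 ] [0.6215 0.1858 0.104 ]
(array([0.6198, 0.1874, 0.1015]), np.float64(0.00048429393252121385)) (array([0.621 , 0.1858, 0.0589]), np.float64(0.0027381181449381217)) (array([0.6184, 0.1895, 0.1835]), np.float64(0.002114195211756273))
wrist [0.6242 0.1859 0.067 ] [0.6217 0.179  0.104 ] top [0.6204 0.1862 0.244 ]
```

The mould is back, with the gap over the socket, and the pin hangs over the cup within about 2 mm in all views. I'll lower it now.

Call:
{"op": "play_rows", "data": {"deltas": [[0,0.01,0.001,0,0,0],[0,0.01,0.001,0,0,0],[0,0.01,0,0,0,0],[0,0.01,0.001,0,0,0],[0,0.005,0,0,0,0],[0,0,0,0,0,0]]}}

```text
time: 11.25
eef_pos: [0.6157, 0.19, 0.1589]
tcp_rot: [-1.642, -0.001, -2.042]
contact_force: [-0.1, -0.2, -1.1]
grip_width: 0.316
```

Call:
{"op": "play_rows", "data": {"deltas": [[0,0.006,0,0,0,0],[0,0.006,0.001,0,0,0],[0,0.006,0,0,0,0],[0,0.006,0.001,0,0,0],[0,0,0,0,0,0]]}}

```text
time: 11.75
eef_pos: [0.616, 0.1897, 0.1348]
tcp_rot: [-1.642, -0.001, -2.042]
contact_force: [-1.1, 0.2, -1.6]
grip_width: 0.312
```

Run:
```python
from h import *
import cv2
s=arm.observe();print(s["eef_pos"],s["tcp_rot"],s["contact_force"],s["grip_width"])
for n in ["side","scene"]:
    cv2.imwrite(f"pics/{n}8.png",arm.snapshot(n)[:,:,::-1])
def crop(n,x,y,w,h,o):
    im=cv2.imread(f"pics/{n}.png")[y:y+h,x:x+w]; return cv2.resize(im,None,fx=400/w,fy=400/w,interpolation=cv2.INTER_CUBIC)
cv2.imwrite("pics/b8.png",np.hstack([crop("side8",200,240,120,120,""),crop("scene8",340,140,120,120,"")]))
```

```text
[0.61602591 0.18974683 0.13479269] [-1.64168681e+00 -9.43441275e-04 -2.04179476e+00] [-1.11961347  0.21887003 -1.63162758] 0.31192397687870227
```

View pics/b8.png

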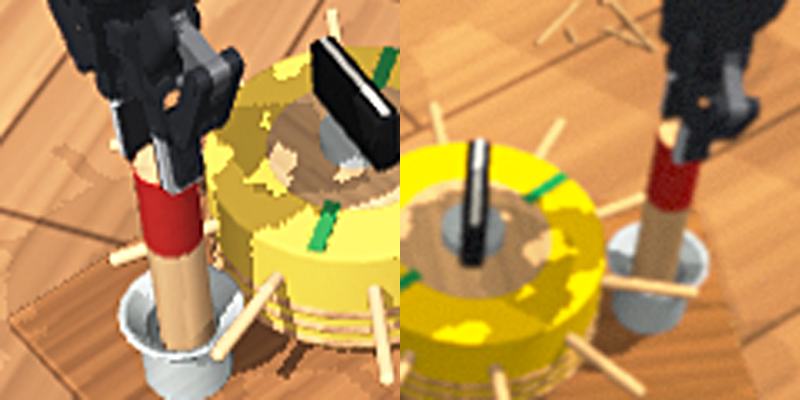

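The pin is inside the cup, with almost no contact force.

Call:
{"op": "play_rows", "data": {"deltas": [[0,0.005,0,0,0,0],[0,0.005,0.001,0,0,0],[0,0.004,0,0,0,0],[0,0.003,0,0,0,0],[0,0,0,0,0,0]]}}

```text
time: 12.35
eef_pos: [0.6159, 0.1899, 0.1182]
tcp_rot: [-1.641, -0.001, -2.042]
contact_force: [-0.8, -0.2, -1.5]
grip_width: 0.314
```

Call:
{"op": "play_rows", "data": {"deltas": [[0,0,0,0,0,0],[0,0,0,0,0,0],[0,0,0,0,0,0],[0,0,0,0,0,0],[0,0,0,0,0,0],[0,0,0,0,0,0]], "jaw": 80}}

```text
time: 12.95
eef_pos: [0.6162, 0.19, 0.1189]
tcp_rot: [-1.64, -0.0, -2.042]
contact_force: [-0.2, 0.0, 0.2]
grip_width: 0.801
```

Run:
```python
from h import *
import cv2
s=arm.observe();print(s["eef_pos"],s["contact_force"],s["grip_width"])
for n in ["side","scene"]:
    cv2.imwrite(f"pics/{n}9.png",arm.snapshot(n)[:,:,::-1])
def crop(n,x,y,w,h):
    im=cv2.imread(f"pics/{n}.png")[y:y+h,x:x+w]; return cv2.resize(im,None,fx=400/w,fy=400/w,interpolation=cv2.INTER_CUBIC)
cv2.imwrite("pics/b9.png",np.hstack([crop("side9",200,240,120,120),crop("scene9",340,140,120,120)]))
```

```text
[0.61620396 0.18995613 0.1188672 ] [-0.20997021  0.02531235  0.22395589] 0.8012530727414467
```

View pics/b9.png

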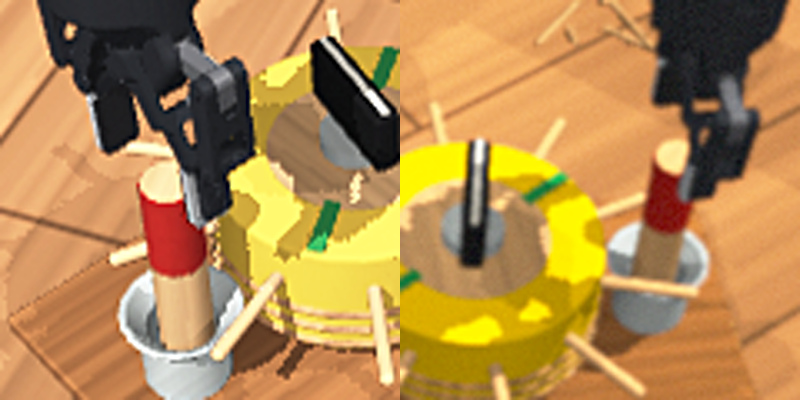

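The pin is released and stands in the cup. I'll lift and move over the clamp.

Call:
{"op": "play_rows", "data": {"deltas": [[0,-0.03,-0.002,0,0,0],[0,-0.04,-0.003,0,0,0],[0,-0.04,-0.003,0,0,0],[0,0,0,0,0,0],[0,0,0,0,0,0]]}}

```text
time: 13.55
eef_pos: [0.616, 0.1901, 0.2298]
tcp_rot: [-1.639, 0.001, -2.042]
contact_force: [-0.1, 0.2, -0.2]
grip_width: 0.799
```

Run:
```python
from h import *
plan([.5614,.0759,.225],-40,10)
```

```text
[0.013, 0.0, 0.0, 0.3, -7.7, -0.3],
[0.012, 0.001, -0.001, 0.4, -7.7, -0.2],
[0.013, 0.0, -0.003, 0.3, -7.7, -0.3],
[0.011, 0.001, -0.005, 0.3, -7.7, -0.3],
[0.011, 0.001, -0.006, 0.3, -7.7, -0.2],
[0.011, 0.0, -0.008, 0.4, -7.7, -0.3],
[0.009, 0.001, -0.008, 0.3, -7.7, -0.3],
[0.007, 0.0, -0.01, 0.3, -7.7, -0.2],
[0.007, 0.001, -0.011, 0.3, -7.7, -0.3],
[0.004, 0.001, -0.012, 0.4, -7.6, -0.3],
end [0.5613 0.0761 0.2246] [-8.997e+01 -2.000e-02 -4.005e+01]
```

Call:
{"op": "play_rows", "data": {"deltas": [[0.013,0,0,0.3,-7.7,-0.3],[0.012,0.001,-0.001,0.4,-7.7,-0.2],[0.013,0,-0.003,0.3,-7.7,-0.3],[0.011,0.001,-0.005,0.3,-7.7,-0.3],[0.011,0.001,-0.006,0.3,-7.7,-0.2]]}}

```text
time: 14.05
eef_pos: [0.5876, 0.133, 0.2247]
tcp_rot: [-1.61, 0.013, -1.364]
contact_force: [0.8, -0.6, -0.5]
grip_width: 0.799
```

Call:
{"op": "play_rows", "data": {"deltas": [[0.011,0,-0.008,0.4,-7.7,-0.3],[0.009,0.001,-0.008,0.3,-7.7,-0.3],[0.007,0,-0.01,0.3,-7.7,-0.2],[0.007,0.001,-0.011,0.3,-7.7,-0.3],[0.004,0.001,-0.012,0.4,-7.6,-0.3],[0,0,0,0,0,0],[0,0,0,0,0,0]]}}

```text
time: 14.75
eef_pos: [0.5611, 0.0762, 0.2233]
tcp_rot: [-1.572, 0.002, -0.704]
contact_force: [0.6, -0.2, -0.1]
grip_width: 0.801
```

Run:
```python
from h import *
import cv2
s=arm.observe();print(s["eef_pos"],s["tcp_rot"],s["q"])
for n in ["wrist","side","scene"]:
    cv2.imwrite(f"pics/{n}10.png",arm.snapshot(n)[:,:,::-1])
def crop(n,x,y,w,h):
    im=cv2.imread(f"pics/{n}.png")[y:y+h,x:x+w]; return cv2.resize(im,None,fx=400/w,fy=400/w,interpolation=cv2.INTER_CUBIC)
cv2.imwrite("pics/b10.png",np.hstack([crop("side10",210,240,150,150),crop("scene10",300,140,150,150)]))
```

```text
[0.56106267 0.0761521  0.22327989] [-1.57241419  0.00193339 -0.70359626] [ 1.82182795e-02  3.79457559e-01  1.66658406e+00  7.08683767e-05
  1.09807125e+00 -8.49015693e-01]
```

View pics/wrist10.png

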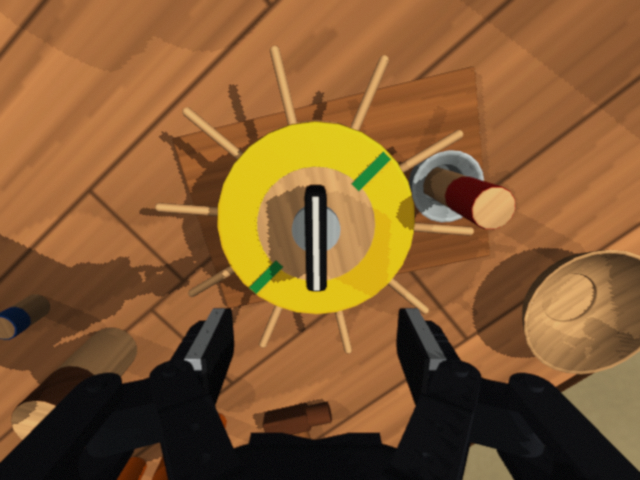

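View pics/b10.png

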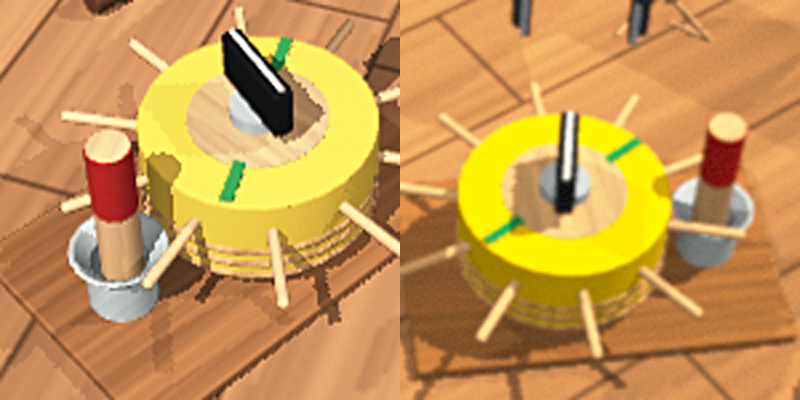

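The pin stands upright in the cup, and the bar (316,240 in the wrist view) is aligned with the jaws. I'll check the bar's centre and angle next.

Run:
```python
from h import *
s=arm.observe();po,ro=s["eef_pos"],s["tcp_rot"];print(po,ro)
a=wz(317,196,.152,po,ro);b=wz(315.5,288,.152,po,ro);print((a+b)/2,np.linalg.norm(a-b),np.degrees(np.arctan2(*(a-b)[1::-1])))
g=wz(372,171,.1,po,ro);h=wz(266,277,.1,po,ro);print("green",np.degrees(np.arctan2(*(g-h)[1::-1])),(g+h)/2)
plan([.5615,.0755,.116],-40,5)
```

```text
[0.56135581 0.07652244 0.2236137 ] [-1.57193362e+00  1.29560244e-03 -7.01027626e-01]
[0.56390973 0.07487865 0.152     ] 0.06949484153439489 139.02721870505346
green 95.8826285689767 [0.56498682 0.07441834 0.1       ]
[0.0, 0.022, 0.0, 0.0, 0.0, 0.0],
[0.0, 0.021, 0.0, 0.0, -0.1, 0.0],
[0.001, 0.022, 0.0, 0.0, 0.0, 0.0],
[0.0, 0.021, 0.0, 0.1, 0.0, -0.1],
[0.0, 0.022, -0.001, 0.0, -0.1, 0.0],
end [0.5613 0.0751 0.1156] [-8.997e+01 -3.000e-02 -3.997e+01]
```

Call:
{"op": "play_rows", "data": {"deltas": [[0.001,0.022,0,0,0,0],[0,0.021,0,0,0,0],[0.001,0.022,0,0,0,0],[0,0.021,0,0,0,0],[0,0.021,0,0,0,0],[0,0,0,0,0,0]]}}

```text
time: 15.5
eef_pos: [0.5615, 0.0751, 0.1146]
tcp_rot: [-1.575, 0.004, -0.7]
contact_force: [-0.2, -1.1, 0.7]
grip_width: 0.796
```

Call:
{"op": "play_rows", "data": {"deltas": [[0,0,0,0,0,0],[0,0,0,0,0,0],[0,0,0,0,0,0],[0,0,0,0,0,0],[0,0,0,0,0,0],[0,0,0,0,0,0],[0,0,0,0,0,0],[0,0,0,0,0,0]], "jaw": 0, "squeeze": 70}}

```text
time: 16.3
eef_pos: [0.5626, 0.0748, 0.117]
tcp_rot: [-1.572, 0.001, -0.699]
contact_force: [0.1, -0.1, 0.6]
grip_width: 0.005
```

The gripper shut fully (0.005), where the bar should stop it near 0.19. I'll look.

Run:
```python
from h import *
import cv2
s=arm.observe();print(s["eef_pos"],s["tcp_rot"],s["contact_force"],s["grip_width"])
for n in ["wrist","side","scene"]:
    cv2.imwrite(f"pics/{n}11.png",arm.snapshot(n)[:,:,::-1])
def crop(n,x,y,w,h):
    im=cv2.imread(f"pics/{n}.png")[y:y+h,x:x+w]; return cv2.resize(im,None,fx=400/w,fy=400/w,interpolation=cv2.INTER_CUBIC)
cv2.imwrite("pics/b11.png",np.hstack([crop("side11",230,190,130,150),crop("scene11",300,120,130,150)]))
```

```text
[0.56261341 0.07477323 0.11702759] [-1.57154002e+00  7.45202954e-04 -6.99071722e-01] [ 0.13507413 -0.05585392  0.60671093] 0.0045060686929325015
```

View pics/wrist11.png

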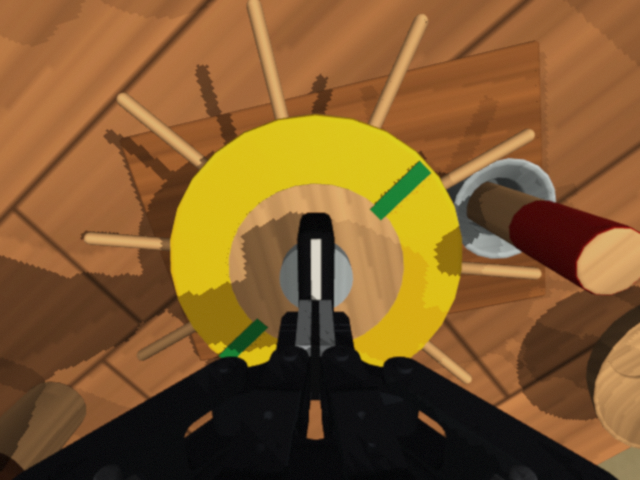

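View pics/b11.png

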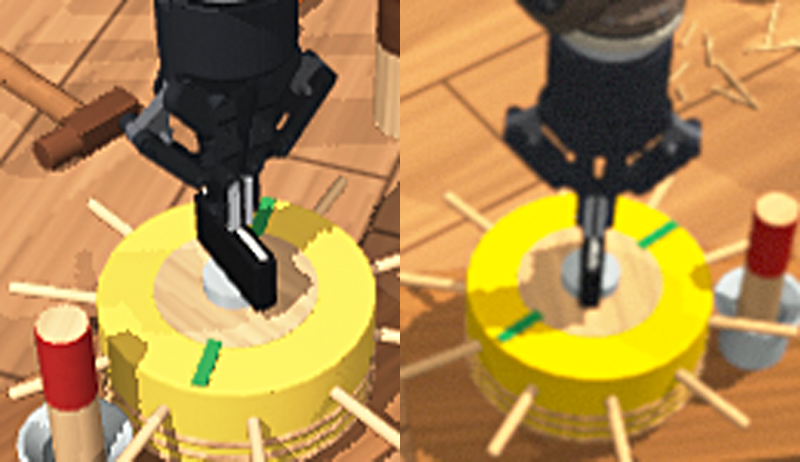

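Run:
```python
import cv2,numpy as np
a=cv2.imread("pics/side11.png")[235:295,285:335];b=cv2.imread("pics/wrist11.png")[200:400,260:380]
cv2.imwrite("pics/c11.png",np.hstack([cv2.resize(a,(450,540),interpolation=cv2.INTER_CUBIC),cv2.resize(b,(324,540),interpolation=cv2.INTER_CUBIC)]))
```

```text
(no output)
```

View pics/c11.png

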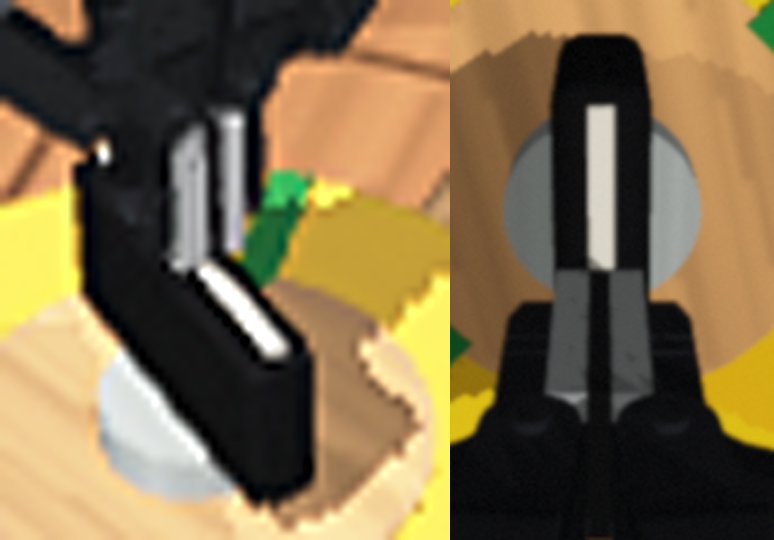

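Run:
```python
from h import *
for z in (.112,.117,.136,.152,.17): 
    P=[.5626,.0748,z]
    print(z,(proj("side",P)-[285,235])*9, (wproj(P,arm.observe()["eef_pos"],arm.observe()["tcp_rot"])-[260,200])*2.7, proj("side",P),proj("scene",P))
```

```text
0.112 [185.33464161 385.05591811] [150.46532526 205.33228538] [305.59273796 277.7839909 ] [361.11722665 207.56426476]
0.117 [184.74546538 367.48077863] [150.48005294 215.22571998] [305.52727393 275.83119763] [361.25885255 205.97676447]
0.136 [182.46899842 299.57372081] [150.54318792 257.63713933] [305.27433316 268.28596898] [361.8056497  199.84765537]
0.152 [180.5044946  240.97253001] [150.60721484 300.64772739] [305.05605496 261.77472556] [362.27698039 194.56445807]
0.17 [178.2405689  173.43957809] [150.69521674 359.76369288] [304.80450766 254.27106423] [362.81953657 188.48288647]
```

Call:
{"op": "play_rows", "data": {"deltas": [[0,0,0,0,3,0],[0,0,0,0,4,0],[0,0,0,0,4,0],[0,0,0,0,4,0],[0,0,0,0,0,0]]}}

```text
time: 16.95
eef_pos: [0.5626, 0.0748, 0.117]
tcp_rot: [-1.572, 0.001, -0.962]
contact_force: [-0.0, -1.0, -0.1]
grip_width: 0.002
```

Run:
```python
from h import *
import cv2
s=arm.observe();print(s["eef_pos"],s["tcp_rot"],s["contact_force"],s["wrist_torque"],s["grip_width"])
for n in ["wrist","side"]:
    cv2.imwrite(f"pics/{n}12.png",arm.snapshot(n)[:,:,::-1])
a=cv2.imread("pics/side12.png")[240:360,225:365];b=cv2.imread("pics/wrist12.png")[80:400,140:460]
cv2.imwrite("pics/c12.png",np.hstack([cv2.resize(a,(470,400),interpolation=cv2.INTER_CUBIC),cv2.resize(b,(320,400),interpolation=cv2.INTER_CUBIC)]))
```

```text
[0.56259064 0.07478008 0.11699414] [-1.57178149e+00  5.77297113e-04 -9.61776637e-01] [-0.0102866  -0.95931197 -0.13046125] [-0.03944068 -0.02745027 -0.0023201 ] 0.001799260955005239
```

View pics/c12.png

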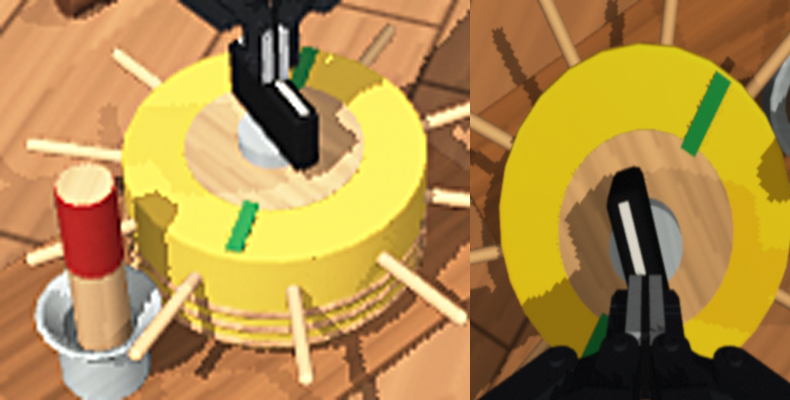

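The bar did not follow. The visible pad ends sit near z≈0.15, so the pads may be above the bar and the fingertips short of the stated TCP. I'll lift and measure the true fingertip.

Call:
{"op": "play_rows", "data": {"deltas": [[0,-0.02,0,0,-3,0],[0,-0.03,0,0,-4,0],[0,-0.03,0,0,-4,0],[0,0,0,0,-4,0],[0,0,0,0,0,0],[0,0,0,0,0,0]]}}

```text
time: 17.65
eef_pos: [0.5624, 0.0748, 0.1966]
tcp_rot: [-1.572, 0.001, -0.7]
contact_force: [-0.1, -1.2, -0.7]
grip_width: 0.001
```

Run:
```python
from h import *
import cv2
s=arm.observe();print(s["eef_pos"],s["tcp_rot"],s["contact_force"],s["grip_width"])
for n in ["wrist","side","scene"]:
    cv2.imwrite(f"pics/{n}13.png",arm.snapshot(n)[:,:,::-1])
print([proj(n,s["eef_pos"]) for n in("side","scene")],wproj(s["eef_pos"],s["eef_pos"],s["tcp_rot"]))
a=cv2.imread("pics/side13.png")[200:300,260:360];b=cv2.imread("pics/scene13.png")[130:230,310:410]
cv2.imwrite("pics/c13.png",cv2.resize(np.hstack([a,b]),(800,400),interpolation=cv2.INTER_CUBIC))
```

```text
[0.56238621 0.07475816 0.1965794 ] [-1.57211972e+00  1.30336028e-03 -7.00015510e-01] [-0.13878437 -1.17232516 -0.6873513 ] 0.0013522891625684418
[array([304.54459291, 242.84156618]), array([363.56305299, 179.16856856])] [315.69913472 279.75169894]
```

View pics/c13.png

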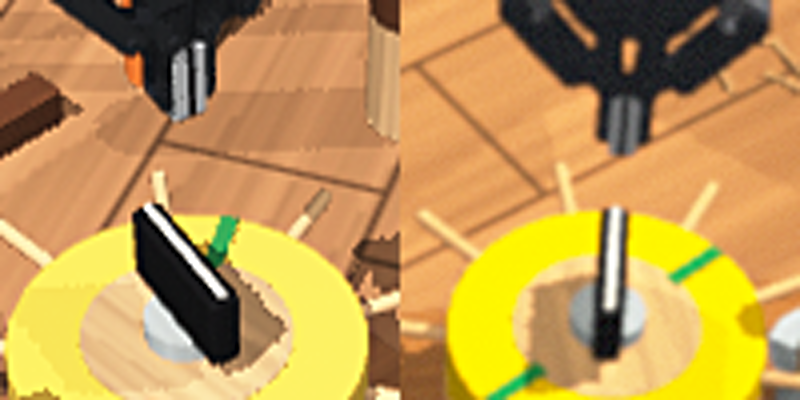

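View pics/wrist13.png

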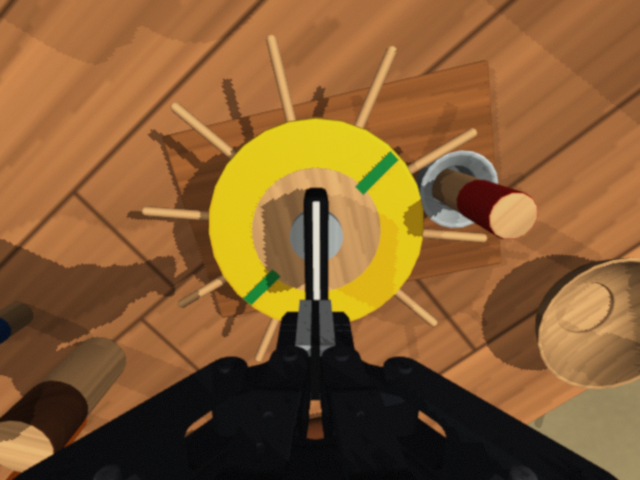

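Run:
```python
from h import *
s=arm.observe()
t=tri((365.5,167.8),(306.2,228.6));print(t,s["eef_pos"])
```

```text
(array([0.56087518, 0.0752822 , 0.22793467]), np.float64(0.00508023458862736)) [0.56243937 0.07473333 0.1963479 ]
```

Two views put the real fingertip about 31–33 mm above the stated TCP, so the pads closed just above the bar. I'll open, go about 30 mm deeper in steps, and watch the force.

Call:
{"op": "play_rows", "data": {"deltas": [[0,0.02,0,0,0,0],[0,0.02,0,0,0,0],[0,0,0,0,0,0],[0,0,0,0,0,0],[0,0,0,0,0,0]], "jaw": 60}}

```text
time: 18.3
eef_pos: [0.5631, 0.0748, 0.1578]
tcp_rot: [-1.571, -0.0, -0.699]
contact_force: [0.0, -0.4, -0.8]
grip_width: 0.6
```

Call:
{"op": "play_rows", "data": {"deltas": [[0,0.02,0,0,0,0],[0,0.02,0,0,0,0],[0,0.01,0,0,0,0],[0,0.01,0,0,0,0],[0,0.005,0,0,0,0],[0,0,0,0,0,0]]}}

```text
time: 18.9
eef_pos: [0.5626, 0.0748, 0.0919]
tcp_rot: [-1.572, 0.001, -0.699]
contact_force: [-0.4, -0.4, -0.0]
grip_width: 0.601
```

Run:
```python
from h import *
import cv2
s=arm.observe();print(s["eef_pos"],s["tcp_rot"],s["contact_force"],s["grip_width"])
for n in ["wrist","side","scene"]:
    cv2.imwrite(f"pics/{n}14.png",arm.snapshot(n)[:,:,::-1])
a=cv2.imread("pics/side14.png")[220:340,250:370];b=cv2.imread("pics/scene14.png")[130:250,310:430]
cv2.imwrite("pics/c14.png",cv2.resize(np.hstack([a,b]),(800,400),interpolation=cv2.INTER_CUBIC))
```

```text
[0.56258665 0.07476466 0.09186898] [-1.57178109e+00  1.00499312e-03 -6.99004246e-01] [-0.36327658 -0.38543784 -0.04137737] 0.6005607161615416
```

View pics/c14.png

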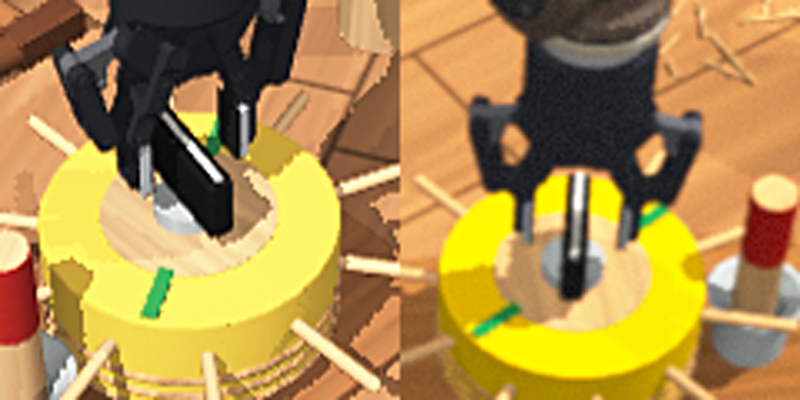

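The fingers now straddle the bar with no contact force. I'll close.

Call:
{"op": "play_rows", "data": {"deltas": [[0,0.003,0,0,0,0],[0,0,0,0,0,0],[0,0,0,0,0,0],[0,0,0,0,0,0],[0,0,0,0,0,0],[0,0,0,0,0,0],[0,0,0,0,0,0]], "jaw": 0, "squeeze": 70}}

```text
time: 19.75
eef_pos: [0.5629, 0.075, 0.0893]
tcp_rot: [-1.571, 0.0, -0.699]
contact_force: [0.8, 4.9, 2.9]
grip_width: 0.171
```

Call:
{"op": "play_rows", "data": {"deltas": [[0,0,0,0,3,0],[0,0,0,0,4,0],[0,0,0,0,4,0],[0,0,0,0,4,0],[0,0,0,0,4,0],[0,0,0,0,4,0],[0,0,0,0,4,0],[0,0,0,0,0,0]]}}

```text
time: 20.55
eef_pos: [0.5626, 0.0749, 0.0893]
tcp_rot: [-1.572, 0.0, -1.171]
contact_force: [-0.5, 4.4, 4.1]
grip_width: 0.178
```

Call:
{"op": "play_rows", "data": {"deltas": [[0,0,0,0,4,0],[0,0,0,0,5,0],[0,0,0,0,5,0],[0,0,0,0,5,0],[0,0,0,0,5,0],[0,0,0,0,4,0],[0,0,0,0,0,0]]}}

```text
time: 21.25
eef_pos: [0.5623, 0.0748, 0.0892]
tcp_rot: [-1.572, -0.0, -1.659]
contact_force: [-0.3, 3.3, 5.5]
grip_width: 0.177
```

Run:
```python
from h import *
import cv2
s=arm.observe();print(s["eef_pos"],s["tcp_rot"],s["contact_force"],s["wrist_torque"],s["grip_width"],s["q"])
for n in ["wrist","side","scene"]:
    cv2.imwrite(f"pics/{n}15.png",arm.snapshot(n)[:,:,::-1])
a=cv2.imread("pics/side15.png")[220:370,220:370];b=cv2.imread("pics/scene15.png")[140:290,310:460]
cv2.imwrite("pics/c15.png",cv2.resize(np.hstack([a,b]),(800,400),interpolation=cv2.INTER_CUBIC))
```

```text
[0.5622864  0.07484156 0.08923824] [-1.57228456e+00 -1.82568904e-04 -1.65884739e+00] [-0.27837731  3.29715254  5.48661948] [0.59753038 0.26823319 0.01457226] 0.1770525790080446 [ 1.59001041e-02  5.38884392e-01  1.80929496e+00 -3.80468863e-05
  7.94912445e-01  1.03977966e-01]
```

View pics/c15.png

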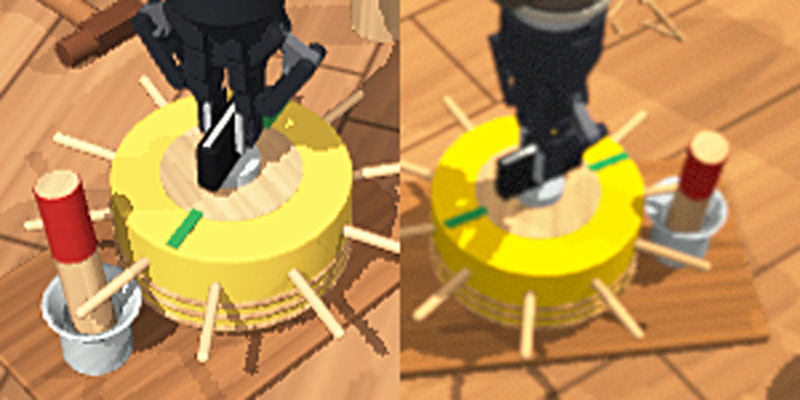

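View pics/wrist15.png

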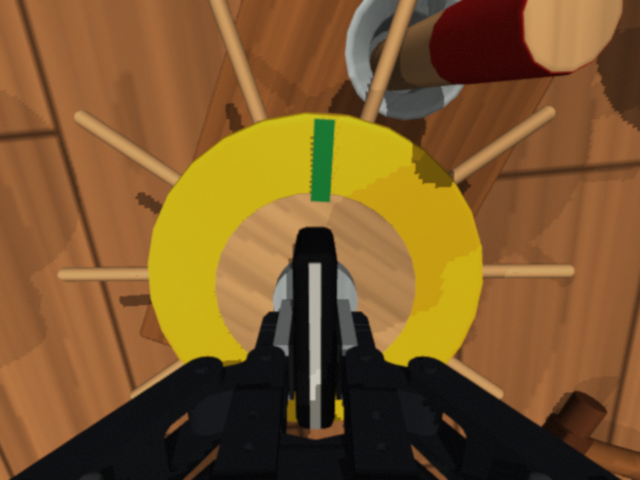

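Run:
```python
from h import *
s=arm.observe();po,ro=s["eef_pos"],s["tcp_rot"]
g=wz(325,120,.1,po,ro);h=wz(320.5,200,.1,po,ro);a=wz(314.5,265,.152,po,ro);b=wz(315.5,420,.152,po,ro)
an=lambda v:np.degrees(np.arctan2(v[1],v[0]));print(an(g-h),an(a-b),an(g-np.array([.5625,.0752,.1])))
```

```text
82.1836349225726 85.41952483196168 81.2206803519103
```

Call:
{"op": "play_rows", "data": {"deltas": [[0,0,0,0,3,0],[0,0,0,0,3,0],[0,0,0,0,2,0],[0,0,0,0,0,0],[0,0,0,0,0,0]]}}

```text
time: 21.9
eef_pos: [0.5622, 0.0749, 0.0892]
tcp_rot: [-1.572, -0.0, -1.796]
contact_force: [-1.6, 3.5, 6.1]
grip_width: 0.172
```

Run:
```python
from h import *
import cv2
s=arm.observe();print(s["eef_pos"],s["tcp_rot"],s["contact_force"],s["wrist_torque"])
for n in ["wrist"]:
    cv2.imwrite(f"pics/{n}16.png",arm.snapshot(n)[:,:,::-1])
```

```text
[0.5621966  0.07485582 0.08924973] [-1.57241339e+00 -3.56754253e-04 -1.79627902e+00] [-1.59011195  3.522751    6.05516699] [0.62033279 0.31121522 0.04466278]
```

View pics/wrist16.png

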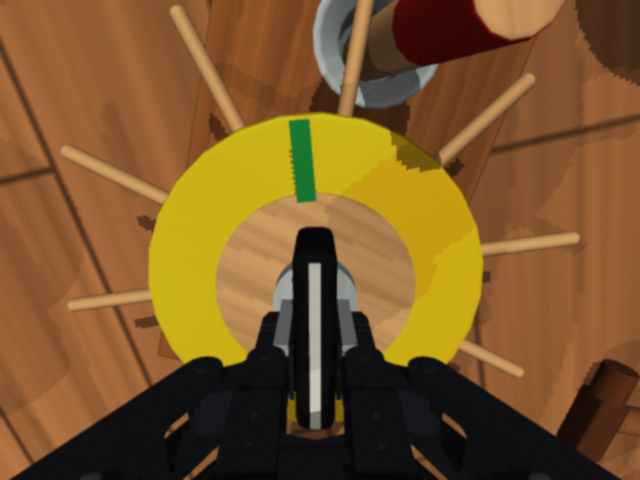

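The bar is now about 4–5° past the green lines. I'll release and lift away.

Call:
{"op": "play_rows", "data": {"deltas": [[0,0,0,0,0,0],[0,0,0,0,0,0],[0,0,0,0,0,0],[0,0,0,0,0,0],[0,0,0,0,0,0]], "jaw": 60}}

```text
time: 22.45
eef_pos: [0.5626, 0.0747, 0.0889]
tcp_rot: [-1.572, -0.0, -1.798]
contact_force: [-0.4, -0.1, -0.9]
grip_width: 0.601
```

Call:
{"op": "play_rows", "data": {"deltas": [[0,-0.02,0,0,0,0],[0,-0.03,0,0,0,0],[0,-0.04,0,0,0,0],[0,-0.04,0,0,0,0],[0,0,0,0,0,0],[0,0,0,0,0,0]]}}

```text
time: 23.05
eef_pos: [0.5628, 0.0747, 0.2196]
tcp_rot: [-1.57, 0.0, -1.798]
contact_force: [0.5, 0.2, -1.0]
grip_width: 0.601
```

Run:
```python
from h import *
import cv2
s=arm.observe();print(s["eef_pos"],s["tcp_rot"],s["contact_force"],s["time"])
for n in ["wrist","side","scene"]:
    cv2.imwrite(f"pics/{n}17.png",arm.snapshot(n)[:,:,::-1])
a=cv2.imread("pics/side17.png")[230:380,220:370];b=cv2.imread("pics/scene17.png")[150:300,310:460]
cv2.imwrite("pics/c17.png",cv2.resize(np.hstack([a,b]),(800,400),interpolation=cv2.INTER_CUBIC))
```

```text
[0.56276345 0.07474872 0.21957555] [-1.57030264e+00  9.25296404e-06 -1.79847629e+00] [ 0.45833891  0.185907   -0.9818178 ] 23.05
```

View pics/wrist17.png

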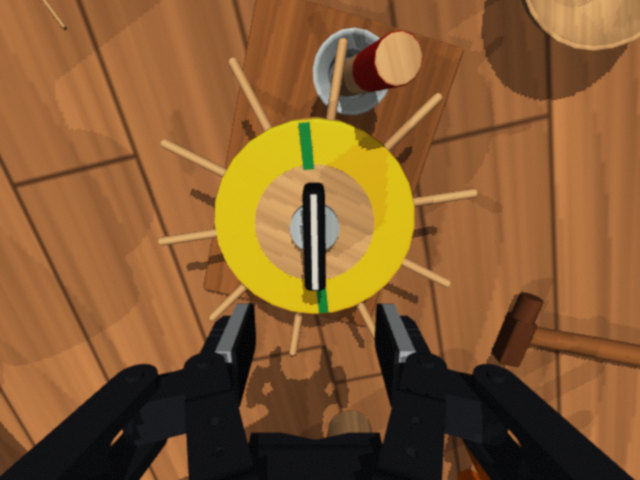

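View pics/c17.png

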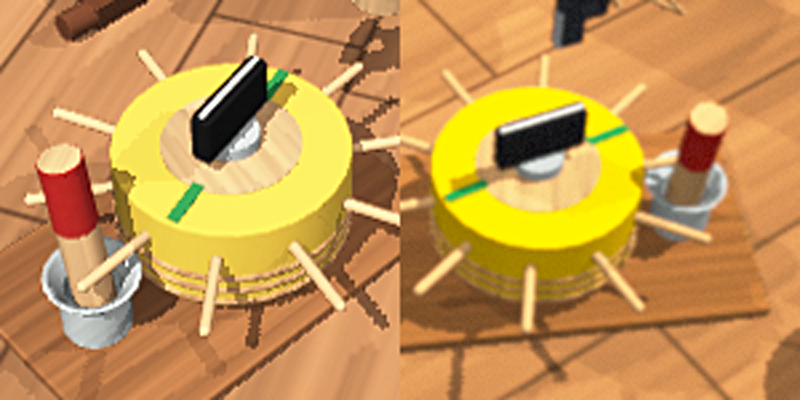

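Run:
```python
from h import *
t,e=tri((425.7,194),(242.7,289.8));print(t,e)
for c in ([.6187,.1892],[.618,.1874],[.622,.186]): print(np.degrees(np.arctan(np.hypot(*(t[:2]-c))/.14)), t[2])
```

```text
[0.63587431 0.17899033 0.15586083] 0.002693736633423203
8.122021508931807 0.1558608272899875
8.031345668457384 0.1558608272899875
6.335730516919768 0.1558608272899875
```

```bash
python3 -c "
from cell import arm
print(arm.hand_in())"
```

```text
the job is handed in; nothing more can be done
None
```

The pin is standing in the socket, released, and the clamp bar is turned about 5° past the green lines (roughly 1.08 rad). I handed the job in at about 23 s; no verdict is reported.

**Last checks**
- **Pin:** it leans about 6–8° (limit 20°). Its top is at z ≈ 0.156–0.158 m, which puts its foot on the socket floor, and its middle is about 10 mm from the socket axis (limit 25 mm).
- **Bar:** the last wrist picture shows it 4–5° past the lines, short of its stop at 1.15 rad.
- **Robot:** the gripper is open and clear of everything, and the force reading is at noise level, about 1 N.

**What went wrong and was mended**
- **Collision with the bar:** I set a wrong x value for the carry, and the pin appears to have grazed the clamp bar. That turned the mould about 14° counter-clockwise, put a rib over the socket and tilted the pin about 4° in the grip. I tilted the tool to straighten the pin, pushed another rib with it to bring the gap back over the socket, and then inserted it.
- **First clamp grip missed:** the pads closed just above the bar, because the real fingertips are about 31–33 mm short of the stated TCP. The pictures agreed on this, so I gripped about 28 mm lower and that grip held.
- **Camera disagreement:** the scene, side and wrist views differed by 3–10 mm on the socket position, which the funnel could take.

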